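# Load the brazing caddy

### The arm

A 6-joint arm with a two-finger parallel gripper is mounted at the origin on a cart in front of the work surface, level with it; the furniture and walls round the work are solid. World frame = base frame: x ahead of the robot, y to its left, z up, the work surface at z = 0. Lengths are in mm, angles in rad, forces in N, time in s.
With the tool pointing down it reaches from about 350 to 775 mm from the base axis. Payload 5.5 kg.
Tool frame: the origin (TCP) lies at the very end of the fingers, on their centre line; the grasp point (between the pads) lies 19 mm behind it; z points along the fingers, x is the direction in which the jaws open and shut, and the axes are right-handed (so a half turn about z gives the same grasp; the last joint's range is limited). The gripper opens to 85 mm and grips with 20 to 120 N. Pads are 22 mm wide; open, the fingers measure 114 mm over their backs; the gripper's body (76 mm by 85 mm) begins 54 mm behind the grasp point. The pads swing forward as they close: fully open they stand 13 mm farther back than shut.
Start: joints at [-1.356, 0.313, 0.046, 1.304, 0, 1.431], TCP at [199.754, -539.231, 231.323] pointing down, gripper open.
Joint ranges: [-2.76, 2.76], [-0.86, 1.69], [-1.03, 1.26], [-2.2, 2.34], [-1.47, 1.5], [-3.14, 3.14]. Speed limits (rad/s): [2.57, 2.57, 3.14, 3.14, 3.14, 3.14].

### API

Orientations are given as a 3x3 rotation matrix whose columns are the frame's x, y, z axes.
In Python, from workcell import robot, cams gives the robot as it stands.
- The arm moves only by the tool jog_arm, never from a script. Its argument "targets" is a list of rows, each an object of numbers: "jaw": the opening, from 0 (shut) to 1 (fully open); "x", "y", "z": the shift along the world's x, y, z in mm; "spin": the turn about the world's z in degrees. A call has exactly 5 rows; each row is the pose to reach, as a shift and turn from the pose commanded when the call began; what a row does not reach only later rows make up. A row lasts 1/8 s, in which the tool goes at most 62.5 mm and 10.7 degrees, less where a joint would pass 70% of its speed; a pose out of reach is approached as far as the arm can. A call with a gripper value outside its range is refused whole. The fingers move at their own pace and stop on an object; "grip_force" is the grip in N (left out, the last holds). Time passes only in rows, so rows that repeat a pose let the fingers close, or fill a call up. It gives the time, the measured TCP pose, the force and the opening at its end, in the units of the state.
- robot.get_state(): the state, without advancing time (a new reading comes with each control period).
- cams.camera(name): name is "scene" or "top" or "wrist"; returns a dict with "img" (384x512x3 uint8, red, green, blue), "depth" (384x512 float32, mm along the optical axis (not along the pixel's ray), 0 where there is no reading), "K" (3x3 intrinsics, pixels), "R" (3x3) and "t" (3): a world point X has camera coordinates R X + t. Camera axes: x right, y down, z forward; pixel columns grow to the right and rows downward; lengths in mm; the calibration is good to about 2 mm. A picture is of the moment at which its call begins.
- robot.job_done(): hands the job in, once; it reports no verdict.
Trained networks look in a picture, given as the dict that the camera call returned (one of the last four; its "shot" number tells which), for a name from the list of things; names that differ only in an ending like _2 or _b are one class to them, and where a whole thing is asked for, a point or a joint stands for the part that bears it (a point fixed in the world has none). Each returns a list of dicts, best first, with "conf" (0 to 1); they miss things now and then, are a little off and sometimes report something else, mostly with a low value. They report only what shows in the picture. A call takes as long as a camera call.
- cams.find_in(picture, thing): "extent" ([centre column, centre row, width, height] in pixels, round what is visible of it).
- cams.mark_of(picture, thing): "uv" ([column, row] in pixels: a listed point, or the origin of a listed thing).
The state is a dict: "time_s": time; "joint_pos": joint angles; "qd": joint speeds; "joint_efforts": joint torques, N m; "tool_pos": TCP position; "eef_rot": TCP orientation; "force": force on the tool from outside, world axes, zero at the start; "wrist_torque": the same for the moment, N m; "grip_width": finger opening in mm.
Only numpy, scipy, OpenCV 4.12 (cv2) and the standard library are available. Lean on these libraries where they do the work, as an engineer would, in place of code of your own. Each camera call takes 0.05 s, during which the arm holds its last target. There are 200 camera calls.

### The job

Load the brazing caddy. Stand every gas cylinder that is lying about upright in a bay, one to a bay: lay it with its foot butted against the bay's back plate and tip it up there on its foot - a cylinder is never hoisted while it is being stood up - then swing the retaining gate fully shut across them. Put every solder spool that is there down on the spindle and stand the fallen flux bottle upright in its rimmed well; leave the pliers, the steel wrench and the capacitor on the bench where they are.

Things in the scene. Friction and masses are not known exactly. Their poses are not given: they have to be found in the camera images.
- caddy: Fixed grey sheet-steel caddy, base plate 3 mm thick from x = -66 to +38, y = -295 to +90 mm. Origin on the bench between its two cylinder bays; x to its back (away from the robot), y to its left, z up. Bays open to the front, centred at y = +42 and -42 mm, 84 mm wide; then to the right the gate's hinge post, the spool spindle and the bottle well.
- back_plate: Back plate of the bays, the stop, fixed to the caddy. Origin at the foot of the middle of its front face, caddy (30, 0, 0) mm; it spans y = -92 to +92 mm, 110 mm high. A divider at y = 0 and cheeks at y = +88, -88 mm, 3 mm thick, 45 mm high, run forward to x = -15 mm (left cheek: -29 mm, there 68 mm high). As a butted cylinder tips up, its foot slides 29 mm forward.
- bay_left (a point): Where the centre of a cylinder's foot stands in the left bay: on the base plate (3 mm above the bench), 29 mm in front of the back plate; axes as the caddy's.
- bay_right (a point): The same in the right bay, 84 mm to the right.
- gate (a joint): Retaining gate: level round bar, 10 mm thick, 60 mm above the bench, on a vertical hinge right of the bays. 0 rad: fully shut, the bar lies along the caddy's +y, 36 mm in front of its origin, across both bays. Grows counter-clockwise from above (free end towards the robot, then right) to 2.3. Starts open at 1.75 to 2.05, swings easily, stays where left.
- gate_hinge (a point): On the gate's hinge axis at the height of the bar: caddy (-36, -112, 60) mm.
- gate_knob (a point): Middle of the black upright grip on the gate's free end, 216 mm from the hinge axis: a round peg 18 mm across, 86 to 116 mm above the bench (this point at 101 mm).
- red_cylinder: Red gas cylinder, 190 mm, 0.4 to 0.75 kg, may be absent. Origin: centre of its flat foot; z: to its valve. From the foot: hexagonal boot 58 mm across flats, 67 across corners, to 28 mm; round body 50 mm across to 106; hexagonal collar 58 across flats to 122; dome to 143; round brass valve knob 156 to 190, widest (29) at 170. Lies level on boot and collar flats, axis 29 mm up; does not roll.
- green_cylinder: Green gas cylinder, otherwise the same. May be absent (at least one of the two is there).
- spindle_foot (a point): Centre of the spindle's foot disc, upper face, 7 mm above the bench: spools rest here. The spindle is an upright rod 12 mm across with a tapered tip 86 mm above the bench; the disc is 48 mm across. Axes as the caddy's.
- blue_spool: Solder spool with blue flanges, 60 mm across, 34 mm high, bore 18 mm, 0.22 kg, lying flat on one flange. Origin at the centre of its underside, z along its axis. May be absent. Both spools fit on the spindle one on the other, in either order.
- yellow_spool: The same spool with yellow flanges and copper-coloured wire. May be absent (at least one is there).
- well (a point): Centre of the bottle well's floor, 3 mm above the bench: inside 84 mm wide (y) and 98 mm deep (x), with a rim 10 mm above the bench. Axes as the caddy's.
- flux_bottle: White square flux bottle with a red cap, fallen on its side: 46 x 46 mm, 130 mm long, 0.22 kg. Origin at the centre of its base, z along its axis to the cap. Square body 0 to 90 mm, round red cap 28 mm across from 103 to 130 mm. Lying, its axis is 23 mm above the bench.
- flux_bottle_cap (a point): Middle of the red cap, on the bottle's axis 117 mm from the base.
- pliers: Bystander: small needle-nose pliers with black grips lying on the bench, 76 x 121 x 8 mm. Origin at the centre of its underside.
- spanner: Bystander: bright steel wrench lying flat on the bench, 24 x 122 x 5 mm. Origin at the centre of its underside.
- mica_cap: Bystander: tan round capacitor with a square top on the bench, 71 x 64 x 60 mm. Origin at the centre of its underside.

How it is judged:
By the outcome, as a careful person would: the job done as asked, in the order asked, and still so for the second after the job is handed in, with the robot touching nothing.
Of red_cylinder, green_cylinder only 1 to 2 are there at a start; the rules pass over those that are not, and their reading is None.
Of blue_spool, yellow_spool only 1 to 2 are there at a start; the rules pass over those that are not, and their reading is None.
At some moment in a run one of blue_spool, yellow_spool may be knocked a few centimetres aside while the robot is not near it.
Once in a run the grip may slacken for a moment while it holds something.
It also fails if it takes over 210 s, if anything falls off the work surface, if the arm or the gripper's body presses on something with over 40 N, if the wrist force passes 120 N, or if a joint passes its speed limit or range.

## Working session

There is one attempt and no reset: what is moved stays moved. The work goes in short steps, Python scripts to look and compute and a tool call to move; the robot and the scene stay as the last step left them, time stands still between calls to the robot, and variables do not carry over. Pictures are saved under pics/ and viewed, about 12 in all and at most 16, crops included, and the job is handed in when it is done.

Besides the shell and the picture viewer there is one more tool, called after "Emit:" in YAML: its name, and indented under it one key for each argument. jog_arm: Moves the arm, as the interface text tells. Its arguments: {"type":"object","properties":{"targets":{"type":"array","items":{"type":"object","properties":{"jaw":{"type":"number"},"x":{"type":"number"},"y":{"type":"number"},"z":{"type":"number"},"spin":{"type":"number"}}}},"grip_force":{"type":"number"}},"required":["targets"]}

```bash
ls; mkdir -p pics
cat > h.py <<'E'
import numpy as np, cv2
from workcell import robot, cams
def save(p,n): cv2.imwrite('pics/'+n,p['img'][:,:,::-1])
def px(p,u,v,z=None):
    K,R,t=[np.array(p[k]) for k in('K','R','t')]
    r=R.T@np.linalg.inv(K)@np.array([u,v,1.]); c=-R.T@t
    if z is not None: return c+r*(z-c[2])/r[2]
    d=np.median([x for x in p['depth'][int(v)-1:int(v)+2,int(u)-1:int(u)+2].ravel() if x>0] or [0])
    return c+r*d
E
python3 - <<'E'
from h import *
s=robot.get_state(); print(s)
for n in('top','scene'):
    p=cams.camera(n); save(p,n+'0.png'); print(n,p['K'],p['R'],p['t'])
    for t in 'red_cylinder green_cylinder blue_spool yellow_spool flux_bottle pliers spanner mica_cap caddy gate'.split():
        f=cams.find_in(p,t)[:2]; m=cams.mark_of(p,t)[:2]
        print(t,[(np.round(a['extent']),round(a['conf'],2)) for a in f],[(np.round(a['uv'],1),round(a['conf'],2),np.round(px(p,*a['uv']))) for a in m])
    for t in 'back_plate bay_left bay_right gate_hinge gate_knob spindle_foot well flux_bottle_cap'.split():
        m=cams.mark_of(p,t)[:2]
        print(t,[(np.round(a['uv'],1),round(a['conf'],2),np.round(px(p,*a['uv']))) for a in m])
E
```

```text
pics
{'time_s': 0.0, 'joint_pos': array([-1.35559036e+00,  3.13993371e-01,  4.49706997e-02,  1.30359617e+00,
       -1.52287330e-05,  1.43119974e+00]), 'qd': array([-0.00042385,  0.00108992,  0.00145231,  0.00201405, -0.00054932,
        0.00052452]), 'joint_efforts': array([-5.74596870e-04, -4.80623245e+01,  2.98534852e+01,  1.92655181e-02,
       -3.45083881e-04,  8.08670421e-06]), 'tool_pos': array([ 199.63563497, -538.68333187,  230.40948469]), 'eef_rot': array([[ 3.47404871e-01, -9.37715145e-01, -4.04072984e-04],
       [-9.37713491e-01, -3.47405024e-01,  1.77722159e-03],
       [-1.80690459e-03, -2.38510749e-04, -9.99998339e-01]]), 'force': array([ 0.27468975, -0.77970193,  1.24426941]), 'wrist_torque': array([ 0.00831766, -0.02178421, -0.00402725]), 'grip_width': 85.41497311221605}
top [[361.14419665   0.         259.85905072]
 [  0.         361.14419665 190.65028334]
 [  0.           0.           1.        ]] [[-0.00794594 -0.99945281 -0.03210826]
 [-0.99314629  0.01163196 -0.11629763]
 [ 0.11660748  0.0309641  -0.99269528]] [  44.03636865  535.88327977 1049.77190435]
red_cyl
[... 516 characters left out ...]
73.4, 250.8]), 0.76, array([359., 305.,   1.]))]
spanner [(array([287., 225.,  36.,  15.]), 0.58)] [(array([284.5, 224.4]), 0.71, array([436., -34.,   4.]))]
mica_cap [(array([158., 146.,  29.,  28.]), 0.96)] [(array([161.9, 148.2]), 0.66, array([665., 330.,  58.]))]
caddy [(array([264., 186., 136., 107.]), 0.71), (array([277., 200.,  20.,  73.]), 0.27)] [(array([230.2, 152.6]), 0.57, array([660., 131.,   3.]))]Traceback (most recent call last):
  File "<stdin>", line 6, in <module>
ValueError: it knows: back_plate, bay_left, bay_right, blue_spool, caddy, flux_bottle, flux_bottle_cap, gate_hinge, gate_knob, green_cylinder, mica_cap, pliers, red_cylinder, spanner, spindle_foot, well, yellow_s
```

Run:
```python
from h import *
for n in('top','scene'):
    p=cams.camera(n); cv2.imwrite(f'pics/{n}1.png',cv2.resize(p['img'][:,:,::-1],(800,600)))
    for t in 'green_cylinder red_cylinder blue_spool yellow_spool flux_bottle caddy back_plate bay_left bay_right gate_hinge gate_knob spindle_foot well flux_bottle_cap'.split():
        m=cams.mark_of(p,t)[:2]
        print(n,t,[(np.round(a['uv'],1),round(a['conf'],2),np.round(px(p,*a['uv']))) for a in m])
```

```text
top green_cylinder [(array([149.6, 183.4]), 0.78, array([559., 365.,  55.])), (array([161.6, 149.3]), 0.67, array([661., 331.,  58.]))]
top red_cylinder []
top blue_spool []
top yellow_spool [(array([332.5, 230.7]), 0.73, array([ 415., -174.,   34.])), (array([314.2, 160.6]), 0.71, array([ 631., -129.,    3.]))]
top flux_bottle [(array([393. , 163.9]), 0.56, array([ 618., -371.,   -1.]))]
top caddy [(array([232.8, 154. ]), 0.88, array([649., 120.,  33.])), (array([286.3, 227.4]), 0.63, array([427., -40.,   0.]))]
top back_plate [(array([235.8, 145.5]), 0.71, array([682., 114.,   4.])), (array([246.5, 152.4]), 0.7, array([660.,  80.,   2.]))]
top bay_left [(array([222.3, 153.6]), 0.79, array([657., 156.,   4.]))]
top bay_right [(array([247.8, 152.1]), 0.78, array([661.,  76.,   4.])), (array([234.4, 145.6]), 0.64, array([681., 118.,   8.]))]
top gate_hinge [(array([271.1, 160.1]), 0.65, array([621.,   4.,  71.]))]
top gate_knob [(array([280.4, 233.9]), 0.56, array([407., -22.,  -1.]))]
top spindle_foot [(array([291.7, 157.6]), 0.89, array([636., -58.,  31.]))]
top well [(array([315.5,
[... 391 characters left out ...]
, array([637., 129.,   2.])), (array([197.5, 198.2]), 0.18, array([685., 119.,   8.]))]
scene back_plate [(array([199.3, 199.7]), 0.86, array([664., 120.,  13.]))]
scene bay_left [(array([189.2, 206.2]), 0.89, array([656., 157.,   4.]))]
scene bay_right [(array([213.1, 200.7]), 0.88, array([659.,  76.,   0.]))]
scene gate_hinge [(array([201. , 203.2]), 0.69, array([648., 120.,   9.])), (array([236.8, 185.6]), 0.58, array([613.,  11.,  62.]))]
scene gate_knob []
scene spindle_foot [(array([249.8, 194. ]), 0.91, array([550.,  -2.,  61.]))]
scene well [(array([273.3, 192.1]), 0.63, array([ 613., -122.,    4.]))]
scene flux_bottle_cap [(array([274. , 190.8]), 0.58, array([ 623., -130.,    1.]))]
```

View pics/top1.png

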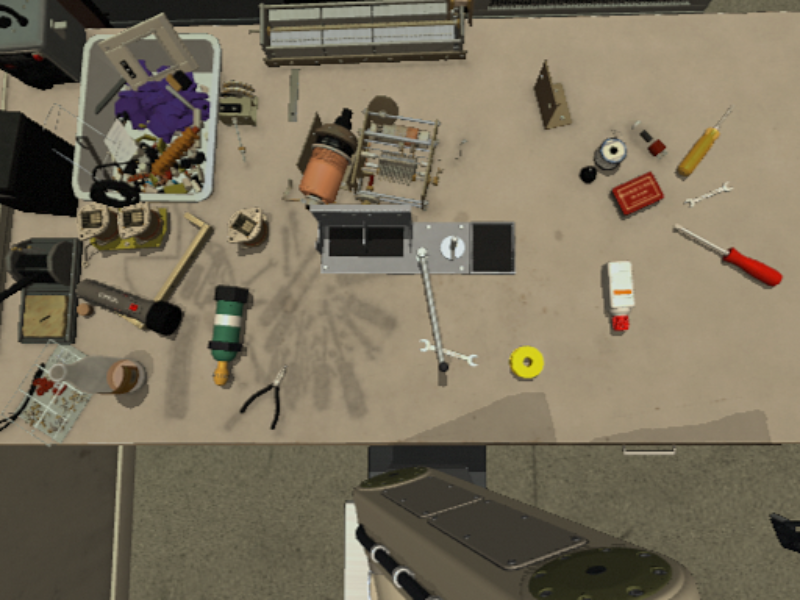

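View pics/scene1.png

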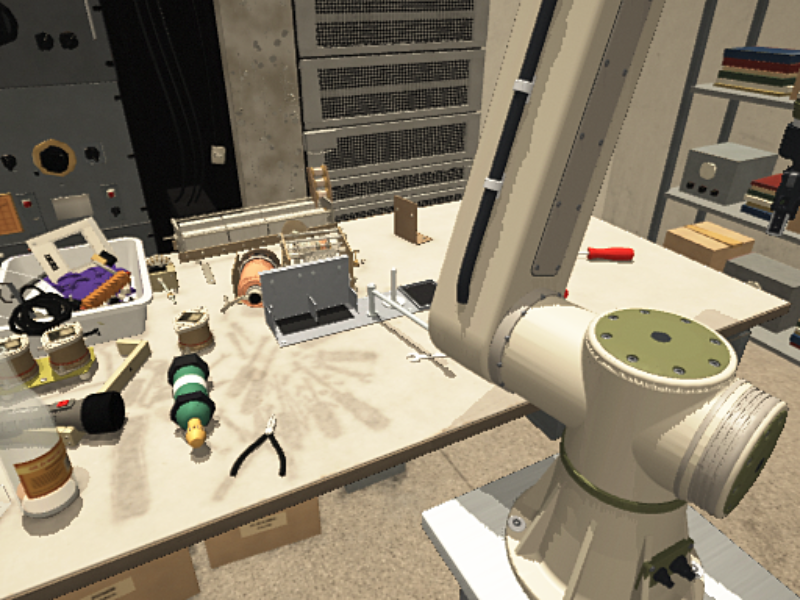

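Top view: the green cylinder lies at (228,320) with its valve towards the robot. The yellow spool is at (527,362), the flux bottle at (620,295) with its cap towards the robot, and the gate is open with its knob at (443,367). There is no red cylinder. A small white/blue reel at (610,152) needs checking. Next I'll get the caddy pose from the depth cloud.

Run:
```python
from h import *
p=cams.camera('top')
K,R,t=[np.array(p[k]) for k in('K','R','t')]
v,u=np.mgrid[0:384,0:512]; d=p['depth']
C=np.stack([(u-K[0,2])/K[0,0]*d,(v-K[1,2])/K[1,1]*d,d],-1); W=(C-t)@R
W[d==0]=np.nan
np.save('W.npy',W)
X,Y,Z=W[...,0],W[...,1],W[...,2]
m=(X>640)&(X<720)&(Y>0)&(Y<240)&(Z>104)&(Z<118)
P=W[m]; print('backplate top',len(P),P.min(0),P.max(0))
a=np.polyfit(P[:,1],P[:,0],1); print('x=a*y+b',a, 'at mid',np.polyval(a,P[:,1].mean()))
c=p['img']; hsv=cv2.cvtColor(c,cv2.COLOR_RGB2HSV)
def rep(n,m):
    P=W[m]; P=P[~np.isnan(P[:,0])]; q=cv2.minAreaRect(P[:,:2].astype(np.float32)); print(n,len(P),q, 'z',np.percentile(P[:,2],[5,50,95]))
box=lambda x0,x1,y0,y1:(X>x0)&(X<x1)&(Y>y0)&(Y<y1)
rep('cyl',box(380,640,310,460)&(Z>12))
rep('cylred?',box(300,470,310,460)&(Z>12))
rep('spool',box(370,460,-240,-130)&(Z>15))
rep('bottle',box(440,660,-430,-310)&(Z>10))
rep('cap',box(440,660,-430,-310)&(Z>10)&(hsv[...,1]>150))
rep('gate bar',box(380,650,-60,40)&(Z>48)&(Z<72))
rep('knob',box(380,440,-60,40)&(Z>80)&(Z<125))
rep('spindle',box(600,680,-90,-30)&(Z>20))
rep('disc',box(600,680,-110,-20)&(Z>4.5)&(Z<12))
rep('odd',box(700,900,-450,-280)&(Z>20))
print(W[98,390],W[98,385])
e=cv2.resize(c[60:140,345:465],(720,480),interpolation=cv2.INTER_CUBIC)
cv2.imwrite('pics/odd.png',e[:,:,::-1])
```

```text
backplate top 326 [685.31048775  28.88477291 104.29147444] [700.89762191 212.00765687 114.86759885]
x=a*y+b [1.52756949e-02 6.91097856e+02] at mid 692.9332453332378
cyl 984 ((516.1647338867188, 386.50189208984375), (265.9267578125, 94.04947662353516), 11.828965187072754) z [32.02059888 49.36035428 59.12345811]
cylred? 420 ((424.4122619628906, 383.220703125), (95.35613250732422, 58.46772384643555), 8.015162467956543) z [31.71041664 44.67742725 58.43874939]
spool 314 ((414.295166015625, -186.805419921875), (57.79439926147461, 58.595237731933594), 44.3192024230957) z [29.76028737 33.32414727 36.15844474]
bottle 724 ((536.9005737304688, -363.7419128417969), (128.79762268066406, 46.83671951293945), 1.0642441511154175) z [18.52055743 43.57820524 48.34390276]
cap 111 ((508.1856689453125, -365.8197326660156), (71.31592559814453, 28.37969970703125), 0.7537207007408142) z [25.96405694 34.82653509 47.30570971]
gate bar 267 ((529.8803100585938, -7.188720703125), (68.62223052978516, 223.3312225341797), 82.9043960571289) z [59.90500665 64.18756238 70.29879932]
knob 35 ((405.7594299316406, -25.95498275756836), (16.170944213867188, 13.461910247802734), 89.54306030273438) z [111.75245896 118.90468437 122.09262637]
spindle 31 ((639.6889038085938, -50.97953796386719), (10.62020206451416, 11.834078788757324), 58.1924934387207) z [29.77500711 73.94648895 85.51403531]
disc 296 ((641.048095703125, -65.07503509521484), (89.41421508789062, 77.91339874267578), 89.44317626953125) z [ 4.60332075  6.07004713 10.00983313]
odd 798 ((785.662841796875, -402.3132629394531), (152.4119110107422, 152.38475036621094), 36.93513488769531) z [20.54685134 24.02031444 42.31891348]
[ 812.39938301 -357.29847113   42.25656247] [ 813.51257002 -343.05275843   40.11788192]
```

View pics/odd.png

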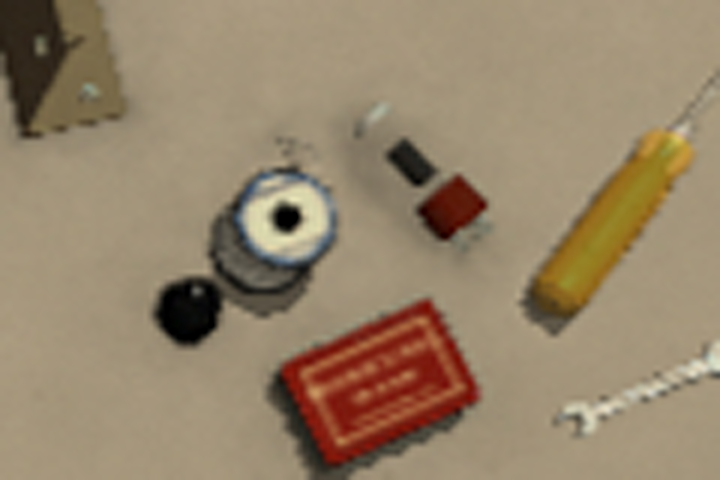

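The reel at the back is about 50 mm across, 42 mm high and about 890 mm away, out of reach. It's clutter, not the blue spool. So there is one cylinder (green), one spool (yellow) and the bottle. I'll move over the caddy, turning the tool half round.

Emit:
jog_arm:
  targets:
    - {"x":40,"y":42,"z":20,"spin":10.6,"jaw":1}
    - {"x":80,"y":84,"z":40,"spin":21.2,"jaw":1}
    - {"x":120,"y":126,"z":60,"spin":31.8,"jaw":1}
    - {"x":160,"y":168,"z":80,"spin":42.4,"jaw":1}
    - {"x":200,"y":210,"z":100,"spin":53,"jaw":1}

```text
time_s: 3.18
tool_pos: [400.8, -327.8, 332.2]
eef_rot: [[0.96, -0.281, 0.001], [-0.281, -0.96, -0.001], [0.001, 0.0, -1.0]]
force: [1.1, -1.0, 0.5]
grip_width: 85.2
```

Emit:
jog_arm:
  targets:
    - {"x":10,"y":60,"spin":10.6,"jaw":1}
    - {"x":20,"y":120,"spin":21.2,"jaw":1}
    - {"x":30,"y":180,"spin":31.8,"jaw":1}
    - {"x":40,"y":240,"spin":42.4,"jaw":1}
    - {"x":50,"y":300,"spin":53,"jaw":1}

```text
$.targets[0]: bad value
```

Emit:
jog_arm:
  targets:
    - {"x":16,"y":30,"spin":10.6,"jaw":1}
    - {"x":32,"y":60,"spin":21.2,"jaw":1}
    - {"x":48,"y":90,"spin":31.8,"jaw":1}
    - {"x":64,"y":120,"spin":42.4,"jaw":1}
    - {"x":80,"y":140,"spin":53,"jaw":1}

```text
$.targets[0]: bad value
```

Run:
```python
from h import *
p=cams.camera('wrist'); save(p,'w1.png')
print(-np.array(p['R']).T@p['t'], np.round(p['R'],3), p['K'][0,0])
for t in 'back_plate bay_left bay_right gate_hinge spindle_foot well caddy'.split():
    m=cams.mark_of(p,t)[:1]
    print(t,[(np.round(a['uv'],1),round(a['conf'],2),np.round(px(p,*a['uv'])),np.round(px(p,*a['uv'],3))) for a in m])
```

```text
[ 421.49323797 -253.14628757  475.17027912] [[ 0.96  -0.281  0.002]
 [-0.269 -0.916  0.299]
 [-0.082 -0.287 -0.954]] 268.9986814735713
back_plate []
bay_left []
bay_right []
gate_hinge []
spindle_foot []
well []
caddy []
```

View pics/w1.png

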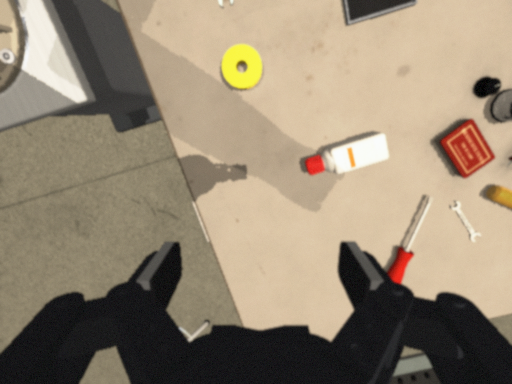

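All keys are needed in every row. The wrist camera sees mostly the tool's −y side, so I'll look at the caddy with the tool at yaw 0 from the right.

Emit:
jog_arm:
  targets:
    - {"x":30,"y":54,"z":0,"spin":4,"jaw":1}
    - {"x":60,"y":108,"z":0,"spin":8,"jaw":1}
    - {"x":90,"y":162,"z":0,"spin":12,"jaw":1}
    - {"x":120,"y":216,"z":0,"spin":16,"jaw":1}
    - {"x":150,"y":250,"z":0,"spin":16,"jaw":1}

```text
time_s: 4.2
tool_pos: [550.0, -78.3, 331.0]
eef_rot: [[1.0, -0.012, -0.001], [-0.012, -1.0, 0.0], [-0.001, -0.0, -1.0]]
force: [-0.4, -0.9, 0.6]
grip_width: 85.5
```

Run:
```python
from h import *
p=cams.camera('wrist'); save(p,'w2.png')
np.savez('w2.npz',**{k:p[k] for k in('img','depth','K','R','t')})
for t in 'back_plate bay_left bay_right gate_hinge gate_knob spindle_foot well caddy'.split():
    m=cams.mark_of(p,t)[:1]
    print(t,[(np.round(a['uv'],1),round(a['conf'],2),np.round(px(p,*a['uv'])),np.round(px(p,*a['uv'],3))) for a in m])
```

```text
back_plate [(array([346.4,  26.4]), 0.68, array([684., 118.,   7.]), array([685., 119.,   3.]))]
bay_left []
bay_right [(array([324.5,  55.3]), 0.6, array([654.,  79.,   5.]), array([654.,  79.,   3.]))]
gate_hinge [(array([308.1, 102.9]), 0.65, array([619.,   7.,  73.]), array([631.,   8.,   3.]))]
gate_knob [(array([150.3, 128. ]), 0.66, array([410., -22., 120.]), array([364., -29.,   3.]))]
spindle_foot [(array([311.8, 138.6]), 0.57, array([636., -49.,  22.]), array([640., -51.,   3.]))]
well [(array([308.7, 185.3]), 0.82, array([ 638., -134.,    5.]), array([ 638., -134.,    3.]))]
caddy [(array([331.4,  24.8]), 0.59, array([659., 118.,  17.]), array([662., 121.,   3.]))]
```

View pics/w2.png

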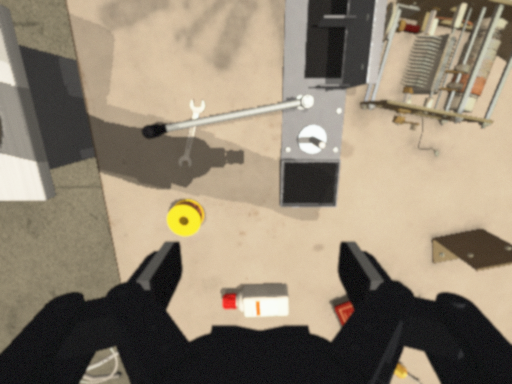

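The wrist view shows the caddy front edge at column 283, spindle (312,138), well (309,185), hinge (306,102), knob (153,131), spool (185,218) and bottle (262,303). Next I'll fit the caddy pose from its edges.

Run:
```python
from h import *
d=np.load('w2.npz'); p={k:d[k] for k in d.files}
K,R,t=p['K'],p['R'],p['t']; D=p['depth']
v,u=np.mgrid[0:384,0:512]; C=np.stack([(u-K[0,2])/K[0,0]*D,(v-K[1,2])/K[1,1]*D,D],-1); W=(C-t)@R; W[D==0]=np.nan
X,Y,Z=[W[...,i] for i in range(3)]
sat=cv2.cvtColor(p['img'],cv2.COLOR_RGB2HSV)[...,1]
# front edge: saturation drop tan->grey scanning columns 265..300
pts=[]
for r in list(range(5,95))+list(range(110,200)):
    row=sat[r,262:300].astype(float); row=cv2.GaussianBlur(row[None],(5,1),0)[0]; g=np.diff(row); i=g.argmin()
    if g[i]<-8: pts.append(px(p,262+i+1,r,3)[:2])
pts=np.array(pts); a=np.polyfit(pts[:,1],pts[:,0],1); k=abs(np.polyval(a,pts[:,1])-pts[:,0])<3; a=np.polyfit(pts[k,1],pts[k,0],1)
print('front edge x=a*y+b',a,k.sum(),len(k),'at y=120',np.polyval(a,120),'at -130',np.polyval(a,-130))
def rep(n,m):
    P=W[m]; print(n,len(P),P[:,:2].mean(0),P.min(0),P.max(0))
b=lambda x0,x1,y0,y1,z0,z1:(X>x0)&(X<x1)&(Y>y0)&(Y<y1)&(Z>z0)&(Z<z1)
rep('sp',b(610,670,-80,-25,60,95)); rep('hinge',b(600,640,-15,25,60,95)); rep('knob',b(380,440,-60,10,100,130)); rep('bar',b(430,590,-60,40,50,72))
Wt=np.load('W.npy'); X,Y,Z=[Wt[...,i] for i in range(3)]; W=Wt
rep('sp top',b(610,670,-80,-25,60,95)); rep('hinge top',b(600,640,-15,25,60,95))
# bottom right rim row end
col=p['img'][195:215,300].astype(int).mean(-1); print(col)
```

```text
front edge x=a*y+b [1.62544521e-02 5.88603590e+02] 180 180 at y=120 590.5541243862604 at -130 586.4905113737361
sp 76 [636.95978524 -50.37537366] [632.68546941 -56.06095686  60.43232998] [644.93869062 -45.54350035  87.46458929]
hinge 190 [613.74577142   8.27233711] [600.15889481   1.01501699  60.44389816] [626.42572627  17.59951974  74.41024799]
knob 210 [407.91581211 -26.76457556] [397.66051646 -36.15570522 100.03832171] [413.99055237 -18.58916001 122.5947912 ]
bar 776 [510.56126885  -9.50267611] [430.10523429 -27.85450213  59.27787772] [588.83791712   8.4178892   67.88554904]
sp top 22 [638.49174233 -50.40036857] [633.20702776 -56.55842657  60.4171743 ] [644.96672976 -45.0312074   86.24011818]
hinge top 44 [614.92085096   8.69075121] [601.26227092   1.47047394  62.29523827] [627.30591371  16.17571787  75.82035118]
[ 40.66666667  38.          33.66666667  37.          38.33333333
  37.33333333  41.66666667  55.66666667  80.          92.
  97.33333333 123.66666667 150.         163.33333333 168.
 165.33333333 164.66666667 165.33333333 166.         168.        ]
```

The caddy origin is about (656.5, 120) with yaw −0.016. I'll go to the cylinder now, turning to jaw along y.

Emit:
jog_arm:
  targets:
    - {"x":-5,"y":50,"z":0,"spin":10,"jaw":1}
    - {"x":-10,"y":100,"z":0,"spin":20,"jaw":1}
    - {"x":-15,"y":150,"z":0,"spin":30,"jaw":1}
    - {"x":-20,"y":200,"z":0,"spin":40,"jaw":1}
    - {"x":-20,"y":250,"z":0,"spin":50,"jaw":1}

```text
time_s: 5.28
tool_pos: [529.4, 171.2, 331.9]
eef_rot: [[0.649, 0.761, 0.001], [0.761, -0.649, 0.0], [0.001, 0.001, -1.0]]
force: [-0.1, -0.5, 0.0]
grip_width: 85.2
```

Emit:
jog_arm:
  targets:
    - {"x":0,"y":45,"z":-20,"spin":9,"jaw":1}
    - {"x":0,"y":90,"z":-40,"spin":18,"jaw":1}
    - {"x":0,"y":135,"z":-60,"spin":27,"jaw":1}
    - {"x":0,"y":180,"z":-80,"spin":36,"jaw":1}
    - {"x":0,"y":210,"z":-80,"spin":40.5,"jaw":1}

```text
time_s: 5.9
tool_pos: [529.1, 381.2, 249.2]
eef_rot: [[0.0, 1.0, -0.003], [1.0, -0.0, -0.001], [-0.001, -0.003, -1.0]]
force: [0.2, -0.1, 0.3]
grip_width: 85.2
```

```bash
cat >> h.py <<'E'
def cloud(p):
    K,R,t=[np.array(p[k]) for k in('K','R','t')]; D=p['depth']
    v,u=np.mgrid[0:384,0:512]; C=np.stack([(u-K[0,2])/K[0,0]*D,(v-K[1,2])/K[1,1]*D,D],-1); W=(C-t)@R; W[D==0]=np.nan
    return W
def box(W,x0,x1,y0,y1,z0,z1):
    X,Y,Z=[W[...,i] for i in range(3)]
    return (X>x0)&(X<x1)&(Y>y0)&(Y<y1)&(Z>z0)&(Z<z1)
def rect(W,m):
    P=W[m]; return len(P),cv2.minAreaRect(P[:,:2].astype(np.float32)),np.round(P.mean(0),1),np.round(P.min(0)),np.round(P.max(0))
E
python3 - <<'E'
from h import *
s=robot.get_state(); print(s['tool_pos'],s['joint_pos'])
p=cams.camera('wrist'); save(p,'w3.png')
W=cloud(p)
m=box(W,360,680,330,440,15,75)
n,l=cv2.connectedComponents(m.astype(np.uint8))
for i in range(1,n):
    if (l==i).sum()>150: print(i,rect(W,l==i))
hsv=cv2.cvtColor(p['img'],cv2.COLOR_RGB2HSV)
g=m&(hsv[...,0]>60)&(hsv[...,0]<95)&(hsv[...,1]>90); print('green',rect(W,g))
br=m&(hsv[...,0]>8)&(hsv[...,0]<25)&(hsv[...,1]>130)&(W[...,0]<470); print('brass',rect(W,br))
print([(a['uv'],a['conf'],px(p,*a['uv'])) for a in cams.mark_of(p,'green_cylinder')[:1]])
E
```

```text
[529.05903756 381.18132272 249.19694624] [5.01278050e-01 4.71168546e-01 3.23371716e-01 1.42626984e+00
 1.55399981e-04 5.01456559e-01]
1 (5389, ((467.50140380859375, 387.9253845214844), (65.79464721679688, 188.14649963378906), 84.59375), array([476.4, 386.8,  48.8]), array([374., 348.,  22.]), array([564., 422.,  61.]))
2 (1109, ((661.6085205078125, 355.6201477050781), (36.7298469543457, 51.159393310546875), 0.2076120227575302), array([658.9, 355.2,  51.4]), array([643., 330.,  15.]), array([680., 381.,  62.]))
green (1866, ((476.9600830078125, 385.71435546875), (45.75954818725586, 112.76992797851562), 85.10181427001953), array([477.1, 386.8,  50.5]), array([421., 358.,  37.]), array([534., 412.,  60.]))
brass (680, ((396.1058349609375, 395.1632385253906), (43.91172409057617, 25.381954193115234), 1.2869750261306763), array([395.6, 394.9,  39.4]), array([374., 382.,  31.]), array([418., 408.,  46.]))
[([257.8, 190.6], 0.84, array([552.68885456, 379.69417842,  58.75899555]))]
```

View pics/w3.png

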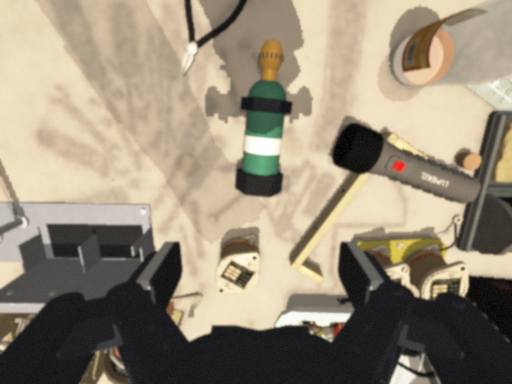

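The green cylinder's foot is at about (561,379) and its axis is 5.4° off −x. I'll grip the body at 78 mm from the foot.

Emit:
jog_arm:
  targets:
    - {"x":-45,"y":5.5,"z":-40,"spin":-5.4,"jaw":1}
    - {"x":-45,"y":5.5,"z":-95,"spin":-5.4,"jaw":1}
    - {"x":-45,"y":5.5,"z":-150,"spin":-5.4,"jaw":1}
    - {"x":-45,"y":5.5,"z":-200,"spin":-5.4,"jaw":1}
    - {"x":-45,"y":5.5,"z":-241,"spin":-5.4,"jaw":1}

```text
time_s: 6.62
tool_pos: [484.9, 384.3, 9.0]
eef_rot: [[0.1, 0.995, -0.0], [0.995, -0.1, -0.001], [-0.001, -0.0, -1.0]]
force: [0.0, -0.1, -0.1]
grip_width: 85.4
```

Emit:
jog_arm:
  targets:
    - {"x":0,"y":0,"z":0,"spin":0,"jaw":0.4}
    - {"x":0,"y":0,"z":0,"spin":0,"jaw":0.4}
    - {"x":0,"y":0,"z":0,"spin":0,"jaw":0.4}
    - {"x":0,"y":0,"z":0,"spin":0,"jaw":0.4}
    - {"x":0,"y":0,"z":0,"spin":0,"jaw":0.4}
  grip_force: 70

```text
time_s: 7.25
tool_pos: [486.5, 386.7, 12.9]
eef_rot: [[0.098, 0.995, 0.004], [0.995, -0.098, 0.001], [0.002, 0.004, -1.0]]
force: [-0.4, -3.1, 8.1]
grip_width: 48.1
```

Emit:
jog_arm:
  targets:
    - {"x":0,"y":0,"z":12,"spin":0,"jaw":0.4}
    - {"x":0,"y":0,"z":24,"spin":0,"jaw":0.4}
    - {"x":0,"y":-20,"z":24,"spin":1.5,"jaw":0.4}
    - {"x":0,"y":-50,"z":24,"spin":3,"jaw":0.4}
    - {"x":0,"y":-80,"z":24,"spin":4.5,"jaw":0.4}

```text
time_s: 7.88
tool_pos: [484.7, 305.9, 34.9]
eef_rot: [[0.017, 1.0, 0.0], [1.0, -0.017, 0.0], [0.0, 0.0, -1.0]]
force: [0.2, -0.9, -4.0]
grip_width: 47.9
```

Emit:
jog_arm:
  targets:
    - {"x":5,"y":-30,"z":0,"spin":0,"jaw":0.4}
    - {"x":10,"y":-60,"z":0,"spin":0,"jaw":0.4}
    - {"x":15,"y":-90,"z":0,"spin":0,"jaw":0.4}
    - {"x":20,"y":-120,"z":0,"spin":0,"jaw":0.4}
    - {"x":25,"y":-142,"z":0,"spin":0,"jaw":0.4}

```text
time_s: 8.5
tool_pos: [510.0, 163.3, 35.0]
eef_rot: [[0.019, 1.0, 0.0], [1.0, -0.019, 0.0], [0.0, 0.0, -1.0]]
force: [-0.2, -0.6, -4.3]
grip_width: 48.2
```

Run:
```python
from h import *
s=robot.get_state(); print(s['tool_pos'],s['force'],s['grip_width'])
p=cams.camera('wrist'); q=cams.camera('top')
im=np.hstack([p['img'],cv2.resize(q['img'][110:240,180:353],(512,384))]); cv2.imwrite('pics/c4.png',cv2.resize(im,(800,300))[:,:,::-1])
W=cloud(p); m=box(W,340,640,100,215,12,110)&(W[...,0]<s['tool_pos'][0]+80)
n,l=cv2.connectedComponents(m.astype(np.uint8))
for i in range(1,n):
    if (l==i).sum()>300: print(i,rect(W,l==i))
```

```text
[509.96778384 163.26701424  34.96506435] [-0.20243998 -0.58086884 -4.3400643 ] 48.220945419490526
1 (40572, ((486.7494201660156, 171.11740112304688), (109.24073791503906, 158.63624572753906), 61.18773651123047), array([479.4, 163.2,  77.5]), array([396., 103.,  42.]), array([558., 215., 110.]))
```

View pics/c4.png

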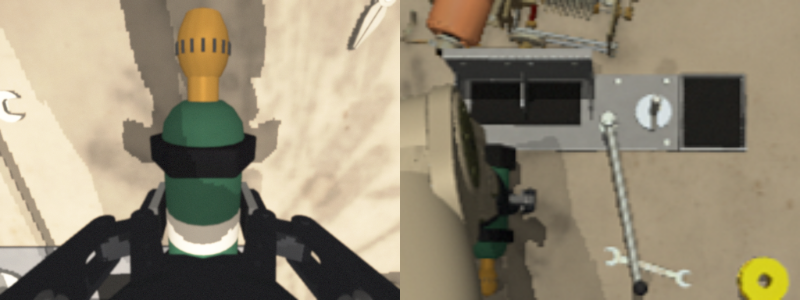

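The cylinder is held level (left panel, valve up-image) and aligned in front of the left bay. Next: into the bay, lower, and butt.

Emit:
jog_arm:
  targets:
    - {"x":20,"y":0,"z":0,"spin":0,"jaw":0.4}
    - {"x":40,"y":0,"z":0,"spin":0,"jaw":0.4}
    - {"x":60,"y":-0.5,"z":0,"spin":0,"jaw":0.4}
    - {"x":80,"y":-0.5,"z":-6,"spin":0,"jaw":0.4}
    - {"x":85,"y":-0.5,"z":-12,"spin":0,"jaw":0.4}

```text
time_s: 9.22
tool_pos: [596.1, 164.6, 22.5]
eef_rot: [[0.018, 1.0, 0.001], [1.0, -0.018, 0.001], [0.001, 0.001, -1.0]]
force: [0.5, -0.1, -4.3]
grip_width: 47.5
```

Emit:
jog_arm:
  targets:
    - {"x":5,"y":0,"z":-3,"spin":0,"jaw":0.4}
    - {"x":9,"y":0,"z":-6,"spin":0,"jaw":0.4}
    - {"x":13,"y":0,"z":-6,"spin":0,"jaw":0.4}
    - {"x":16,"y":0,"z":-6,"spin":0,"jaw":0.4}
    - {"x":17,"y":0,"z":-6,"spin":0,"jaw":0.4}

```text
time_s: 9.85
tool_pos: [611.5, 163.8, 16.3]
eef_rot: [[0.019, 1.0, -0.001], [1.0, -0.019, 0.0], [0.0, -0.001, -1.0]]
force: [-1.8, 0.1, -4.0]
grip_width: 48.1
```

Emit:
jog_arm:
  targets:
    - {"x":1,"y":0,"z":-1,"spin":0,"jaw":0.4}
    - {"x":2,"y":0,"z":-2,"spin":0,"jaw":0.4}
    - {"x":3,"y":0,"z":-2,"spin":0,"jaw":0.4}
    - {"x":4,"y":0,"z":-2,"spin":0,"jaw":0.4}
    - {"x":5,"y":0,"z":-2,"spin":0,"jaw":0.4}

```text
time_s: 10.48
tool_pos: [611.1, 163.7, 15.0]
eef_rot: [[0.018, 1.0, -0.009], [1.0, -0.018, -0.0], [-0.001, -0.009, -1.0]]
force: [-19.3, -1.6, 14.3]
grip_width: 47.9
```

Emit:
jog_arm:
  targets:
    - {"x":-5,"y":0,"z":0,"spin":0,"jaw":0.4}
    - {"x":-5,"y":0,"z":0,"spin":0,"jaw":0.85}
    - {"x":-5,"y":0,"z":0,"spin":0,"jaw":0.85}
    - {"x":-5,"y":0,"z":0,"spin":0,"jaw":0.85}
    - {"x":-5,"y":0,"z":5,"spin":0,"jaw":0.85}

```text
time_s: 11.1
tool_pos: [611.6, 163.7, 19.0]
eef_rot: [[0.019, 1.0, -0.001], [1.0, -0.019, 0.0], [0.0, -0.001, -1.0]]
force: [-0.8, 0.1, 0.3]
grip_width: 72.2
```

Emit:
jog_arm:
  targets:
    - {"x":0,"y":0,"z":40,"spin":0,"jaw":0.85}
    - {"x":0,"y":0,"z":90,"spin":0,"jaw":0.85}
    - {"x":-30,"y":0,"z":130,"spin":0,"jaw":0.85}
    - {"x":-70,"y":0,"z":130,"spin":0,"jaw":0.85}
    - {"x":-93,"y":0,"z":130,"spin":0,"jaw":0.85}

```text
time_s: 11.72
tool_pos: [517.6, 163.8, 150.5]
eef_rot: [[0.019, 1.0, 0.001], [1.0, -0.019, 0.0], [0.0, 0.001, -1.0]]
force: [-0.5, 0.2, -0.8]
grip_width: 72.4
```

Run:
```python
from h import *
s=robot.get_state(); print(s['tool_pos'],s['force'])
p=cams.camera('wrist'); save(p,'w5.png')
W=cloud(p); hsv=cv2.cvtColor(p['img'],cv2.COLOR_RGB2HSV)
m=box(W,400,700,100,225,12,75)
g=m&(hsv[...,0]>60)&(hsv[...,0]<95)&(hsv[...,1]>90); print('green',rect(W,g))
br=m&(hsv[...,0]>8)&(hsv[...,0]<25)&(hsv[...,1]>130)&(W[...,0]<560); print('brass',rect(W,br))
P=W[br]; 
for x in range(int(P[:,0].min()),int(P[:,0].max()),5):
    k=abs(P[:,0]-x)<2.5; print(x,k.sum(),P[k,1].min().round(1),P[k,1].max().round(1),P[k,2].max().round(1))
```

```text
[517.59730536 163.84616215 150.54393057] [-0.5376069   0.23496896 -0.77685897]
green (2636, ((599.8079833984375, 164.9142303466797), (51.90581130981445, 115.34690856933594), 88.92876434326172), array([594.5, 165.4,  50.2]), array([542., 138.,  25.]), array([658., 192.,  59.]))
brass (917, ((519.2811889648438, 166.8187713623047), (25.24053955078125, 46.417236328125), 88.02677917480469), array([516.8, 166.7,  37.4]), array([496., 154.,  23.]), array([543., 180.,  44.]))
496 53 158.8 174.8 36.7
501 124 155.7 176.8 40.2
506 127 154.6 178.7 42.4
511 131 154.6 179.7 43.7
516 91 154.4 178.4 43.8
521 105 155.2 178.5 43.0
526 77 156.0 177.6 40.9
531 68 158.0 175.6 38.1
536 73 157.9 174.5 38.9
541 68 157.8 175.8 39.3
```

View pics/w5.png

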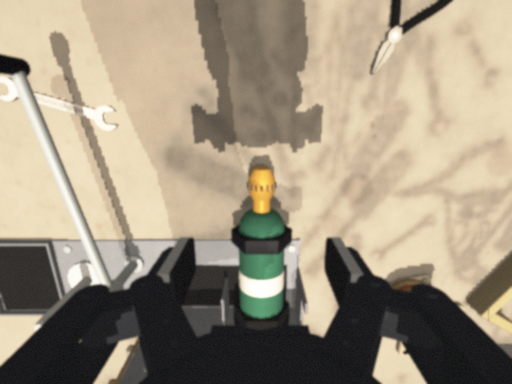

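The cylinder is butted in the left bay: valve at (261,185), foot end inside the bay near row 320. Measured knob centre (515,167), axis z ≈ 29.5. I'll take the knob.

Emit:
jog_arm:
  targets:
    - {"x":-3,"y":3,"z":-50,"spin":0,"jaw":0.85}
    - {"x":-3,"y":3,"z":-100,"spin":0,"jaw":0.85}
    - {"x":-3,"y":3,"z":-144,"spin":0,"jaw":0.85}
    - {"x":-3,"y":3,"z":-144,"spin":0,"jaw":0.2}
    - {"x":-3,"y":3,"z":-144,"spin":0,"jaw":0.2}
  grip_force: 50

```text
time_s: 12.4
tool_pos: [517.1, 166.9, 6.7]
eef_rot: [[0.019, 1.0, 0.002], [1.0, -0.019, 0.0], [0.0, 0.002, -1.0]]
force: [0.0, -0.3, 0.3]
grip_width: 37.0
```

Emit:
jog_arm:
  targets:
    - {"x":0,"y":0,"z":0,"spin":0,"jaw":0.2}
    - {"x":0,"y":0,"z":0,"spin":0,"jaw":0.2}
    - {"x":0,"y":0,"z":0,"spin":0,"jaw":0.2}
    - {"x":1,"y":0,"z":0,"spin":0,"jaw":0.2}
    - {"x":2,"y":0,"z":0,"spin":0,"jaw":0.2}

```text
time_s: 13.02
tool_pos: [516.9, 166.9, 6.1]
eef_rot: [[0.019, 1.0, -0.001], [1.0, -0.019, 0.0], [0.0, -0.001, -1.0]]
force: [-6.1, -0.3, 9.3]
grip_width: 26.0
```

Emit:
jog_arm:
  targets:
    - {"x":-1.6,"y":0,"z":12,"spin":0,"jaw":0.2}
    - {"x":-2.4,"y":0,"z":23.5,"spin":0,"jaw":0.2}
    - {"x":-2.3,"y":0,"z":35,"spin":0,"jaw":0.2}
    - {"x":-1.4,"y":0,"z":46,"spin":0,"jaw":0.2}
    - {"x":0.3,"y":0,"z":56.5,"spin":0,"jaw":0.2}

```text
time_s: 13.65
tool_pos: [518.1, 166.8, 62.6]
eef_rot: [[0.019, 1.0, 0.0], [1.0, -0.019, 0.0], [0.0, 0.0, -1.0]]
force: [0.3, 0.4, -2.9]
grip_width: 26.3
```

Emit:
jog_arm:
  targets:
    - {"x":2.6,"y":0,"z":10.2,"spin":0,"jaw":0.2}
    - {"x":6,"y":0,"z":20,"spin":0,"jaw":0.2}
    - {"x":10.1,"y":0,"z":29.3,"spin":0,"jaw":0.2}
    - {"x":15.1,"y":0,"z":38,"spin":0,"jaw":0.2}
    - {"x":20.8,"y":-0.3,"z":46,"spin":0,"jaw":0.2}

```text
time_s: 14.28
tool_pos: [532.4, 166.4, 106.9]
eef_rot: [[0.018, 1.0, -0.013], [1.0, -0.018, -0.0], [-0.001, -0.013, -1.0]]
force: [-18.9, 0.4, 5.3]
grip_width: 26.1
```

Run:
```python
from h import *
p=cams.camera('scene'); q=cams.camera('wrist')
im=np.hstack([cv2.resize(p['img'][100:280,80:320],(512,384)),q['img']]); cv2.imwrite('pics/c6.png',cv2.resize(im,(800,300))[:,:,::-1])
```

```text
(no output)
```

View pics/c6.png

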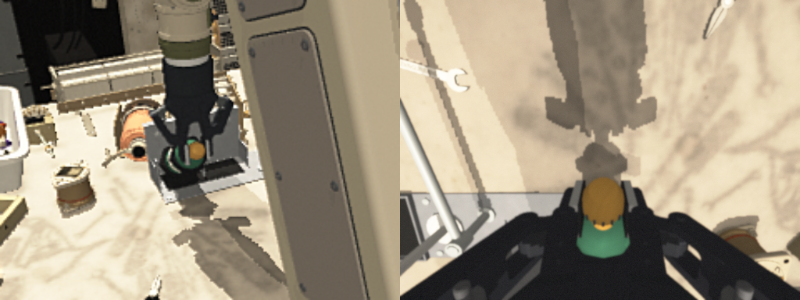

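It tips properly: foot in the bay, valve tilted up about 40° in both panels, no hoist. I'm pressing the plate at 19 N, so I'll ease x and go on along the arc.

Emit:
jog_arm:
  targets:
    - {"x":0,"y":-0.4,"z":4,"spin":0,"jaw":0.2}
    - {"x":6.5,"y":-0.5,"z":11,"spin":0,"jaw":0.2}
    - {"x":12,"y":-0.6,"z":16,"spin":0,"jaw":0.2}
    - {"x":18,"y":-0.7,"z":20.5,"spin":0,"jaw":0.2}
    - {"x":24,"y":-0.8,"z":24.5,"spin":0,"jaw":0.2}

```text
time_s: 15.0
tool_pos: [548.1, 165.9, 131.5]
eef_rot: [[0.016, 0.999, -0.027], [1.0, -0.016, -0.0], [-0.001, -0.027, -1.0]]
force: [-42.4, 0.3, 25.9]
grip_width: 25.9
```

Emit:
jog_arm:
  targets:
    - {"x":-3,"y":0,"z":0,"spin":0,"jaw":0.2}
    - {"x":-6,"y":0,"z":0,"spin":0,"jaw":0.2}
    - {"x":-9,"y":0,"z":0,"spin":0,"jaw":0.2}
    - {"x":-12,"y":0,"z":0,"spin":0,"jaw":0.2}
    - {"x":-14,"y":0,"z":0,"spin":0,"jaw":0.2}

```text
time_s: 15.62
tool_pos: [549.6, 165.5, 132.3]
eef_rot: [[0.019, 1.0, 0.001], [1.0, -0.019, 0.0], [0.0, 0.001, -1.0]]
force: [0.4, 0.5, -3.1]
grip_width: 26.2
```

Run:
```python
from h import *
print(robot.get_state()['wrist_torque'])
p=cams.camera('scene'); q=cams.camera('wrist')
im=np.hstack([cv2.resize(p['img'][150:260,140:280],(512,402))[:384],q['img']]); cv2.imwrite('pics/c7.png',cv2.resize(im,(800,300))[:,:,::-1])
W=cloud(q);hsv=cv2.cvtColor(q['img'],cv2.COLOR_RGB2HSV)
br=(hsv[...,0]>8)&(hsv[...,0]<25)&(hsv[...,1]>120)&box(W,450,640,140,190,50,220); print('brass',rect(W,br))
P=W[br]; print(P[P[:,2].argmax()],P[P[:,0].argmin()])
g=(hsv[...,0]>60)&(hsv[...,0]<95)&(hsv[...,1]>90)&box(W,450,700,130,200,20,220); print('green',rect(W,g))
Ws=cloud(p);hs=cv2.cvtColor(p['img'],cv2.COLOR_RGB2HSV)
g=(hs[...,0]>60)&(hs[...,0]<95)&(hs[...,1]>90)&box(Ws,450,700,130,200,0,220); print('green scene',rect(Ws,g))
b=(hs[...,0]>8)&(hs[...,0]<25)&(hs[...,1]>150)&box(Ws,450,700,130,200,50,220); print('brass scene',rect(Ws,b))
```

```text
[ 0.06509706  0.08008839 -0.01902204]
brass (2561, ((543.3031005859375, 168.2615509033203), (29.677539825439453, 32.50132751464844), 85.4781494140625), array([537.7, 167.1, 165.1]), array([527., 152.,  99.]), array([561., 182., 173.]))
[540.21820884 167.66391266 173.46526933] [527.01230055 168.39554888 163.18755967]
green (1027, ((574.8349609375, 167.39764404296875), (33.229759216308594, 40.18033981323242), 82.35506439208984), array([579.2, 166.2, 138.5]), array([554., 149., 129.]), array([595., 182., 167.]))
green scene (185, ((587.0912475585938, 165.60134887695312), (46.930179595947266, 83.35498046875), 87.28593444824219), array([573.9, 170.2,  94.7]), array([545., 143.,  30.]), array([630., 190., 141.]))
brass scene (88, ((540.0552368164062, 166.00289916992188), (24.55485725402832, 23.38024139404297), 58.08073425292969), array([535.7, 166.1, 158.4]), array([527., 151., 131.]), array([556., 177., 172.]))
```

View pics/c7.png

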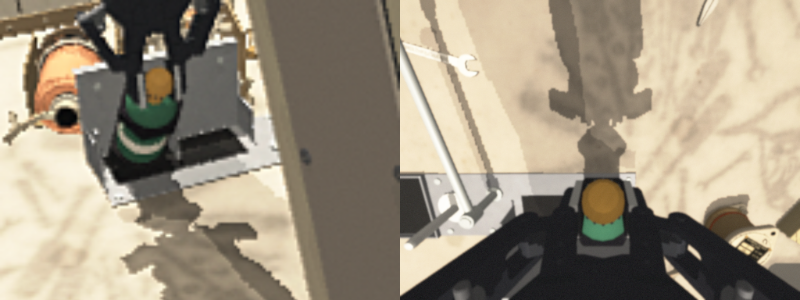

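The force vanished on easing off, but either the foot has slid forward or the cylinder is riding up. I'll fit the cylinder model to the depth points.

```bash
cat > fit.py <<'E'
from h import *
from scipy.optimize import least_squares
S=[0,28,28.1,106,106.1,122,122.1,133,143,150,156,163,170,180,190]; Rr=[31,31,25,25,31,31,27,22,14,9,9,13,14.5,13,8]
def fit(x0,phi0,P):
    def res(q):
        fx,fz,y,ph=q; a=np.array([-np.cos(ph),.0163*np.cos(ph),np.sin(ph)]); d=P-np.array([fx,y,fz]); s=d@a
        r=np.linalg.norm(d-s[:,None]*a,axis=1); e=r-np.interp(s,S,Rr)
        over=np.maximum(s-190,0)+np.maximum(-s,0); return np.hypot(e,over)*np.sign(e)
    return least_squares(res,[x0[0],x0[1],x0[2],phi0],loss='soft_l1',f_scale=2)
def pts(p,b):
    W=cloud(p); h=cv2.cvtColor(p['img'],cv2.COLOR_RGB2HSV); m=box(W,*b)
    g=m&(h[...,0]>60)&(h[...,0]<95)&(h[...,1]>80); r=m&(h[...,0]>8)&(h[...,0]<25)&(h[...,1]>150)
    return W[g],W[r]
def run(b=(480,690,128,198,8,230)):
    A=[]
    for n in('scene','wrist'):
        g,r=pts(cams.camera(n),b); print(n,len(g),len(r))
        for k in(g,r): A.append(k[::max(1,len(k)//200)])
    P=np.vstack(A)
    for ph in(40,55,85):
        f=fit((670,15,164),np.radians(ph),P); q=f.x; c,s=np.cos(q[3]),np.sin(q[3])
        print('phi %.1f foot x %.1f z %.1f y %.1f cost %.1f | upper edge x %.1f low edge x %.1f z %.1f | knob x %.1f z %.1f'%(np.degrees(q[3]),*q[:3],f.cost/len(P),q[0]+29*s,q[0]-29*s,q[1]-29*c,q[0]-170*c,q[1]+170*s))
if __name__=='__main__': run()
E
python3 fit.py
```

```text
scene 199 89
wrist 1094 2407
phi 81.1 foot x 578.3 z 48.1 y 155.5 cost 10.5 | upper edge x 606.9 low edge x 549.6 z 43.6 | knob x 551.9 z 216.1
phi 50.3 foot x 655.2 z 21.9 y 163.8 cost 1.4 | upper edge x 677.5 low edge x 632.9 z 3.4 | knob x 546.7 z 152.8
phi 50.3 foot x 655.2 z 21.9 y 163.8 cost 1.4 | upper edge x 677.5 low edge x 632.9 z 3.4 | knob x 546.7 z 152.8
```

The fit is clear: φ = 50°, lower foot edge on the base plate (z 3.4), not hoisted. The foot has crept about 9 mm forward of the plate. I'll continue about the fixed lower edge; the upper edge will meet the plate near 70°.

Emit:
jog_arm:
  targets:
    - {"x":6,"y":-0.1,"z":3,"spin":0,"jaw":0.2}
    - {"x":12.4,"y":-0.2,"z":6,"spin":0,"jaw":0.2}
    - {"x":19.2,"y":-0.3,"z":9,"spin":0,"jaw":0.2}
    - {"x":26.3,"y":-0.4,"z":11.8,"spin":0,"jaw":0.2}
    - {"x":33.4,"y":-0.5,"z":14,"spin":0,"jaw":0.2}

```text
time_s: 16.45
tool_pos: [582.8, 165.1, 146.6]
eef_rot: [[0.019, 1.0, 0.0], [1.0, -0.019, 0.0], [0.0, 0.0, -1.0]]
force: [-0.3, 0.1, -1.5]
grip_width: 25.8
```

```bash
python3 fit.py
```

```text
scene 279 94
wrist 630 2372
phi 63.3 foot x 656.7 z 15.5 y 163.6 cost 1.3 | upper edge x 682.6 low edge x 630.8 z 2.5 | knob x 580.2 z 167.4
phi 63.3 foot x 656.6 z 15.5 y 163.6 cost 1.3 | upper edge x 682.5 low edge x 630.7 z 2.4 | knob x 580.3 z 167.4
phi -2535.4 foot x 598.9 z 158.1 y 172.4 cost 27.6 | upper edge x 591.2 low edge x 606.6 z 130.1 | knob x 435.0 z 113.0
```

Emit:
jog_arm:
  targets:
    - {"x":7.2,"y":-0.1,"z":2.3,"spin":0,"jaw":0.2}
    - {"x":14.5,"y":-0.2,"z":4,"spin":0,"jaw":0.2}
    - {"x":21.9,"y":-0.3,"z":5.4,"spin":0,"jaw":0.2}
    - {"x":28.4,"y":-0.4,"z":6.4,"spin":0,"jaw":0.2}
    - {"x":34.9,"y":-0.5,"z":7.2,"spin":0,"jaw":0.2}

```text
time_s: 17.18
tool_pos: [617.6, 164.6, 153.6]
eef_rot: [[0.019, 1.0, -0.0], [1.0, -0.019, 0.0], [0.0, -0.0, -1.0]]
force: [0.1, -0.4, -2.0]
grip_width: 26.2
```

Emit:
jog_arm:
  targets:
    - {"x":7,"y":-0.1,"z":0.6,"spin":0,"jaw":0.2}
    - {"x":14,"y":-0.2,"z":0.7,"spin":0,"jaw":0.2}
    - {"x":21,"y":-0.3,"z":0.6,"spin":0,"jaw":0.2}
    - {"x":28,"y":-0.4,"z":0.2,"spin":0,"jaw":0.2}
    - {"x":35,"y":-0.5,"z":-0.5,"spin":0,"jaw":0.2}

```text
time_s: 17.8
tool_pos: [652.7, 164.2, 153.1]
eef_rot: [[0.019, 1.0, 0.0], [1.0, -0.019, 0.0], [0.0, 0.0, -1.0]]
force: [-1.0, -0.1, -0.3]
grip_width: 26.4
```

```bash
python3 fit.py
```

```text
scene 372 99
wrist 2316 2690
phi 87.2 foot x 658.7 z 3.8 y 163.6 cost 1.3 | upper edge x 687.7 low edge x 629.7 z 2.4 | knob x 650.5 z 173.6
phi 99.9 foot x 599.7 z 23.8 y 167.9 cost 10.8 | upper edge x 628.3 low edge x 571.1 z 28.8 | knob x 629.0 z 191.2
phi 87.2 foot x 658.7 z 3.8 y 163.6 cost 1.3 | upper edge x 687.7 low edge x 629.7 z 2.4 | knob x 650.5 z 173.6
```

Emit:
jog_arm:
  targets:
    - {"x":3,"y":0,"z":-0.5,"spin":0,"jaw":0.2}
    - {"x":6,"y":0,"z":-1,"spin":0,"jaw":0.2}
    - {"x":8,"y":0,"z":-1.5,"spin":0,"jaw":0.2}
    - {"x":8,"y":0,"z":-1.5,"spin":0,"jaw":0.2}
    - {"x":8,"y":0,"z":-1.5,"spin":0,"jaw":0.2}

```text
time_s: 18.52
tool_pos: [660.5, 164.0, 152.1]
eef_rot: [[0.019, 1.0, 0.001], [1.0, -0.019, -0.0], [-0.0, 0.001, -1.0]]
force: [-0.1, -1.7, 3.3]
grip_width: 26.4
```

Emit:
jog_arm:
  targets:
    - {"x":0,"y":0,"z":0,"spin":0,"jaw":0.6}
    - {"x":0,"y":0,"z":0,"spin":0,"jaw":0.6}
    - {"x":0,"y":0,"z":0,"spin":0,"jaw":0.6}
    - {"x":0,"y":0,"z":30,"spin":0,"jaw":0.6}
    - {"x":0,"y":0,"z":80,"spin":0,"jaw":0.6}

```text
time_s: 19.15
tool_pos: [658.9, 164.1, 229.9]
eef_rot: [[0.019, 1.0, -0.005], [1.0, -0.019, -0.0], [-0.0, -0.005, -1.0]]
force: [0.8, 0.4, 1.4]
grip_width: 51.2
```

```bash
python3 fit.py
```

```text
scene 374 96
wrist 1042 774
phi 89.6 foot x 659.1 z 2.6 y 162.7 cost 1.2 | upper edge x 688.1 low edge x 630.1 z 2.4 | knob x 657.8 z 172.6
phi 89.6 foot x 659.1 z 2.6 y 162.7 cost 1.2 | upper edge x 688.1 low edge x 630.1 z 2.4 | knob x 657.8 z 172.6
phi 89.6 foot x 659.1 z 2.6 y 162.7 cost 1.2 | upper edge x 688.1 low edge x 630.1 z 2.4 | knob x 657.8 z 172.6
```

The cylinder stands upright in the left bay (φ 89.6°, foot at z 2.6). Now the gate: go to the knob, tool yaw 89°, and later turn with the gate.

Emit:
jog_arm:
  targets:
    - {"x":-20,"y":-15,"z":30,"spin":0,"jaw":0.6}
    - {"x":-65,"y":-50,"z":30,"spin":0,"jaw":0.6}
    - {"x":-112,"y":-86,"z":20,"spin":0,"jaw":0.6}
    - {"x":-160,"y":-121,"z":0,"spin":0,"jaw":0.6}
    - {"x":-208,"y":-157,"z":-40,"spin":0,"jaw":0.6}

```text
time_s: 19.88
tool_pos: [457.9, 11.1, 197.2]
eef_rot: [[0.019, 1.0, 0.004], [1.0, -0.019, -0.001], [-0.001, 0.004, -1.0]]
force: [0.3, -1.1, -0.7]
grip_width: 51.4
```

Emit:
jog_arm:
  targets:
    - {"x":-44,"y":-33.5,"z":0,"spin":0,"jaw":0.6}
    - {"x":-44,"y":-33.5,"z":-20,"spin":0,"jaw":0.6}
    - {"x":-44,"y":-33.5,"z":-60,"spin":0,"jaw":0.6}
    - {"x":-44,"y":-33.5,"z":-105,"spin":0,"jaw":0.6}
    - {"x":-44,"y":-33.5,"z":-105,"spin":0,"jaw":0.1}
  grip_force: 25

```text
time_s: 20.5
tool_pos: [411.6, -20.7, 89.5]
eef_rot: [[0.019, 1.0, -0.006], [1.0, -0.019, 0.002], [0.002, -0.006, -1.0]]
force: [-0.3, -0.5, -0.2]
grip_width: 34.4
```

Emit:
jog_arm:
  targets:
    - {"x":0,"y":0,"z":0,"spin":0,"jaw":0.1}
    - {"x":0,"y":0,"z":0,"spin":0,"jaw":0.1}
    - {"x":0,"y":0,"z":0,"spin":0,"jaw":0.1}
    - {"x":0,"y":0,"z":0,"spin":0,"jaw":0.1}
    - {"x":0,"y":0,"z":0,"spin":0,"jaw":0.1}

```text
time_s: 21.12
tool_pos: [415.0, -21.6, 92.8]
eef_rot: [[0.019, 1.0, 0.001], [1.0, -0.019, -0.0], [-0.0, 0.001, -1.0]]
force: [-3.4, -0.6, 6.6]
grip_width: 17.0
```

Emit:
jog_arm:
  targets:
    - {"x":0,"y":0,"z":0,"spin":0,"jaw":0.45}
    - {"x":0,"y":0,"z":6,"spin":0,"jaw":0.45}
    - {"x":-4,"y":-4,"z":6,"spin":0,"jaw":0.45}
    - {"x":-4,"y":-4,"z":6,"spin":0,"jaw":0.45}
    - {"x":-4,"y":-4,"z":6,"spin":0,"jaw":0.45}

```text
time_s: 21.75
tool_pos: [410.6, -25.5, 97.9]
eef_rot: [[0.019, 1.0, 0.0], [1.0, -0.019, 0.0], [0.0, 0.0, -1.0]]
force: [0.5, -0.2, -0.4]
grip_width: 38.2
```

Run:
```python
from h import *
s=robot.get_state(); print(s['tool_pos'],s['force'],s['grip_width'])
p=cams.camera('wrist'); save(p,'w8.png'); W=cloud(p)
v=p['img'].astype(int).max(-1)
m=box(W,380,440,-45,15,85,125)&(v<70); print(rect(W,m))
```

```text
[410.62217827 -25.54294713  97.8985398 ] [ 0.52937446 -0.23100209 -0.38044998] 38.24530219087647
(1901, ((406.3627014160156, -18.334360122680664), (23.620525360107422, 52.9716911315918), 1.1113309860229492), array([401.3, -19.4, 113.9]), array([395., -45.,  86.]), array([419.,   8., 125.]))
```

View pics/w8.png

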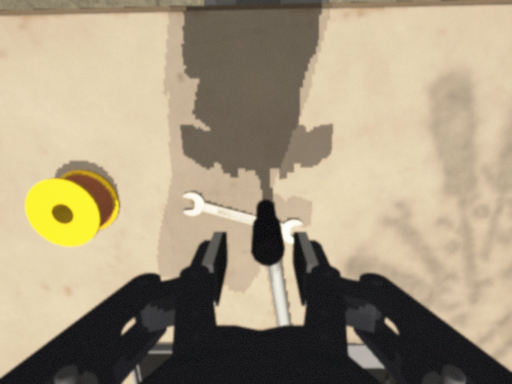

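The wrist view shows the black knob between the pads at (268,248), bar running to (280,320), spanner beneath, yellow spool at (62,213).

Run:
```python
from h import *
p=cams.camera('wrist')
print(px(p,268,248,116),px(p,268,248)); print([(a['uv'],a['conf'],px(p,*a['uv'],101)) for a in cams.mark_of(p,'gate_knob')[:2]])
```

```text
[402.91436891 -19.65213943 116.        ] [400.30717128 -19.76346925 120.71214093]
[([266.2, 236.4], 0.62, array([403.74202738, -20.25818896, 101.        ]))]
```

Emit:
jog_arm:
  targets:
    - {"x":-7,"y":5.5,"z":0,"spin":0,"jaw":0.45}
    - {"x":-7,"y":5.5,"z":-11,"spin":0,"jaw":0.45}
    - {"x":-7,"y":5.5,"z":-11,"spin":0,"jaw":0.1}
    - {"x":-7,"y":5.5,"z":-11,"spin":0,"jaw":0.1}
    - {"x":-7,"y":5.5,"z":-11,"spin":0,"jaw":0.1}

```text
time_s: 22.52
tool_pos: [402.9, -19.7, 86.3]
eef_rot: [[0.019, 1.0, -0.002], [1.0, -0.019, 0.001], [0.001, -0.002, -1.0]]
force: [0.1, 0.8, -6.2]
grip_width: 17.0
```

Run:
```python
import numpy as np
h=np.array([619,8.5]); s=np.array([403.7,-20]); r=216.5
a0=np.degrees(np.arctan2(*(s-h)[::-1]))%360; print(a0)
a=a0; n=18; step=(a0-89.07)/n
prev=None
for i in range(n+1):
    A=np.radians(a0-step*i); P=h+r*np.array([np.cos(A),np.sin(A)])
    if i%5==0: b=P; print('--',np.round(P,1),'spin0',round(step*i,1))
    else: pass
    print(i,np.round(P-b,1),np.round(P-(h+r*np.array([np.cos(np.radians(a0-step*(i//5*5 if i%5 else i-5))),np.sin(np.radians(a0-step*(i//5*5 if i%5 else i-5)))])),1), round(-step*(i%5 or 5),1))
```

```text
187.54059898587005
-- [404.4 -19.9] spin0 0.0
0 [0. 0.] [-37.1  95.4] -27.4
1 [-1.7 20.6] [-1.7 20.6] -5.5
2 [-1.5 41.3] [-1.5 41.3] -10.9
3 [ 0.7 61.8] [ 0.7 61.8] -16.4
4 [ 4.9 82. ] [ 4.9 82. ] -21.9
-- [415.3  81.9] spin0 27.4
5 [0. 0.] [ 10.9 101.8] -27.4
6 [ 7.9 19.1] [ 7.9 19.1] -5.5
7 [17.6 37.3] [17.6 37.3] -10.9
8 [29.  54.6] [29.  54.6] -16.4
9 [42.  70.6] [42.  70.6] -21.9
-- [471.8 167.3] spin0 54.7
10 [0. 0.] [56.5 85.4] -27.4
11 [15.8 13.3] [15.8 13.3] -5.5
12 [32.8 25.1] [32.8 25.1] -10.9
13 [50.9 35.1] [50.9 35.1] -16.4
14 [69.8 43.4] [69.8 43.4] -21.9
-- [561.2 217.1] spin0 82.1
15 [0. 0.] [89.4 49.9] -27.4
16 [20.2  4.6] [20.2  4.6] -5.5
17 [40.7  7.2] [40.7  7.2] -10.9
18 [61.3  7.8] [61.3  7.8] -16.4
```

Emit:
jog_arm:
  targets:
    - {"x":-1.7,"y":20.6,"z":0,"spin":-5.5,"jaw":0.1}
    - {"x":-1.5,"y":41.3,"z":0,"spin":-10.9,"jaw":0.1}
    - {"x":0.7,"y":61.8,"z":0,"spin":-16.4,"jaw":0.1}
    - {"x":4.9,"y":82,"z":0,"spin":-21.9,"jaw":0.1}
    - {"x":10.9,"y":101.8,"z":0,"spin":-27.4,"jaw":0.1}

```text
time_s: 23.15
tool_pos: [414.2, 82.5, 86.4]
eef_rot: [[0.48, 0.878, -0.001], [0.878, -0.48, 0.0], [-0.001, -0.001, -1.0]]
force: [2.4, -0.9, -9.0]
grip_width: 16.8
```

Emit:
jog_arm:
  targets:
    - {"x":7.9,"y":19.1,"z":0,"spin":-5.5,"jaw":0.1}
    - {"x":17.6,"y":37.3,"z":0,"spin":-10.9,"jaw":0.1}
    - {"x":29,"y":54.6,"z":0,"spin":-16.4,"jaw":0.1}
    - {"x":42,"y":70.6,"z":0,"spin":-21.9,"jaw":0.1}
    - {"x":56.5,"y":85.4,"z":0,"spin":-27.4,"jaw":0.1}

```text
time_s: 23.78
tool_pos: [470.9, 167.8, 86.3]
eef_rot: [[0.829, 0.559, -0.001], [0.559, -0.829, -0.0], [-0.001, -0.001, -1.0]]
force: [1.9, -1.3, -5.8]
grip_width: 17.4
```

Emit:
jog_arm:
  targets:
    - {"x":15.8,"y":13.3,"z":0,"spin":-5.5,"jaw":0.1}
    - {"x":32.8,"y":25.1,"z":0,"spin":-10.9,"jaw":0.1}
    - {"x":50.9,"y":35.1,"z":0,"spin":-16.4,"jaw":0.1}
    - {"x":69.8,"y":43.4,"z":0,"spin":-21.9,"jaw":0.1}
    - {"x":89.4,"y":49.9,"z":0,"spin":-27.4,"jaw":0.1}

```text
time_s: 24.4
tool_pos: [560.8, 217.7, 86.3]
eef_rot: [[0.993, 0.115, -0.001], [0.115, -0.993, 0.0], [-0.001, -0.0, -1.0]]
force: [0.1, -1.2, -3.5]
grip_width: 17.1
```

Emit:
jog_arm:
  targets:
    - {"x":15,"y":3.6,"z":0,"spin":-4,"jaw":0.1}
    - {"x":30,"y":6,"z":0,"spin":-8,"jaw":0.1}
    - {"x":45,"y":7.4,"z":0,"spin":-12,"jaw":0.1}
    - {"x":56,"y":7.8,"z":0,"spin":-15,"jaw":0.1}
    - {"x":62,"y":7.8,"z":0,"spin":-16.4,"jaw":0.1}

```text
time_s: 25.02
tool_pos: [622.1, 225.4, 86.2]
eef_rot: [[0.986, -0.168, -0.002], [-0.168, -0.986, 0.001], [-0.002, -0.0, -1.0]]
force: [-12.8, 2.4, 2.7]
grip_width: 17.3
```

Emit:
jog_arm:
  targets:
    - {"x":1,"y":0,"z":0,"spin":0,"jaw":0.1}
    - {"x":2,"y":0,"z":0,"spin":0,"jaw":0.1}
    - {"x":2,"y":0,"z":0,"spin":0,"jaw":0.1}
    - {"x":2,"y":0,"z":0,"spin":0,"jaw":0.1}
    - {"x":2,"y":0,"z":0,"spin":0,"jaw":0.1}

```text
time_s: 25.65
tool_pos: [621.9, 225.4, 86.3]
eef_rot: [[0.986, -0.167, -0.005], [-0.167, -0.986, 0.0], [-0.005, 0.0, -1.0]]
force: [-4.9, 1.7, -1.1]
grip_width: 17.1
```

Emit:
jog_arm:
  targets:
    - {"x":-2,"y":0,"z":0,"spin":0,"jaw":0.1}
    - {"x":-2,"y":0,"z":0,"spin":0,"jaw":0.4}
    - {"x":-2,"y":0,"z":0,"spin":0,"jaw":0.4}
    - {"x":-2,"y":0,"z":40,"spin":0,"jaw":0.4}
    - {"x":-2,"y":0,"z":90,"spin":0,"jaw":0.4}

```text
time_s: 26.28
tool_pos: [622.1, 224.4, 177.1]
eef_rot: [[0.986, -0.168, -0.002], [-0.168, -0.986, -0.001], [-0.002, 0.001, -1.0]]
force: [0.6, 0.8, -0.0]
grip_width: 34.1
```

Emit:
jog_arm:
  targets:
    - {"x":0,"y":0,"z":62,"spin":0,"jaw":1}
    - {"x":-30,"y":-45,"z":100,"spin":2,"jaw":1}
    - {"x":-60,"y":-90,"z":100,"spin":5,"jaw":1}
    - {"x":-90,"y":-140,"z":100,"spin":8,"jaw":1}
    - {"x":-120,"y":-190,"z":100,"spin":10,"jaw":1}

```text
time_s: 26.9
tool_pos: [501.9, 33.3, 277.9]
eef_rot: [[1.0, 0.007, 0.003], [0.007, -1.0, -0.001], [0.003, 0.001, -1.0]]
force: [0.4, -0.1, -0.0]
grip_width: 85.6
```

Run:
```python
from h import *
q=cams.camera('top'); p=cams.camera('wrist')
im=np.hstack([cv2.resize(q['img'][100:260,150:363],(512,384)),p['img']]); cv2.imwrite('pics/c9.png',cv2.resize(im,(800,300))[:,:,::-1])
for n,z in(('w',p),('t',q)):
    W=cloud(z); v=z['img'].astype(int).max(-1)
    m=box(W,590,650,205,245,88,130)
    if m.sum(): print(n,'knob',rect(W,m))
    m=box(W,370,470,-300,-120,20,45)
    if m.sum(): print(n,'spool',rect(W,m))
    m=box(W,540,700,120,210,150,210)
    if m.sum(): print(n,'valve',rect(W,m))
```

```text
w spool (891, ((412.75042724609375, -187.46070861816406), (59.689056396484375, 59.18873596191406), 62.874813079833984), array([ 413.3, -185.6,   33.6]), array([ 383., -218.,   20.]), array([ 443., -157.,   37.]))
w valve (1690, ((654.0618896484375, 162.8331298828125), (24.694555282592773, 29.915311813354492), 7.952975273132324), array([651.3, 161.5, 182.3]), array([642., 148., 150.]), array([668., 178., 194.]))
t knob (17, ((621.7617797851562, 228.53704833984375), (14.535406112670898, 6.260268688201904), 3.128899335861206), array([621.4, 227.9, 118.2]), array([615., 225., 106.]), array([629., 231., 123.]))
t spool (314, ((414.3011169433594, -186.8043975830078), (57.4587516784668, 59.1931266784668), 42.85322570800781), array([ 414.1, -186.7,   33.6]), array([ 385., -216.,   21.]), array([ 444., -157.,   39.]))
```

View pics/c9.png

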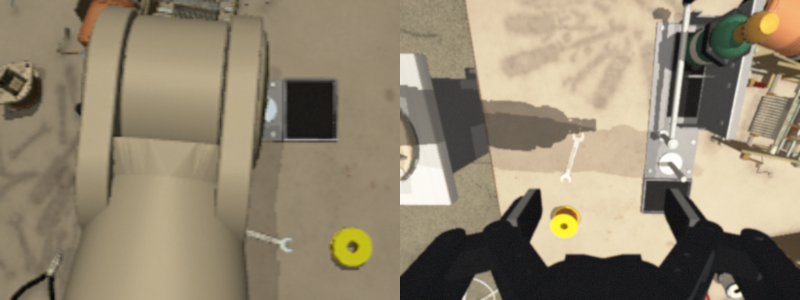

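The gate is shut across the bays (right panel, bar at column 680) with the cylinder standing behind it. The spool is unmoved at (413.5,−187). Going for the spool.

Emit:
jog_arm:
  targets:
    - {"x":-20,"y":-50,"z":0,"spin":0,"jaw":1}
    - {"x":-40,"y":-100,"z":-20,"spin":0,"jaw":1}
    - {"x":-60,"y":-150,"z":-50,"spin":0,"jaw":1}
    - {"x":-80,"y":-200,"z":-90,"spin":0,"jaw":1}
    - {"x":-88,"y":-220,"z":-140,"spin":0,"jaw":1}

```text
time_s: 27.62
tool_pos: [415.6, -188.3, 137.6]
eef_rot: [[1.0, 0.003, 0.005], [0.003, -1.0, -0.004], [0.005, 0.004, -1.0]]
force: [-0.3, 0.4, -0.6]
grip_width: 85.4
```

Run:
```python
from h import *
s=robot.get_state(); print(s['tool_pos'])
p=cams.camera('top')
W=cloud(p); m=box(W,350,500,-300,-100,28,45); print(rect(W,m))
h=cv2.cvtColor(p['img'],cv2.COLOR_RGB2HSV); m&=(h[...,0]>22)&(h[...,0]<35)&(h[...,1]>150)
print(rect(W,m))
p=cams.camera('wrist'); W=cloud(p); print(rect(W,box(W,350,500,-300,-100,28,42)))
```

```text
[ 415.61070535 -188.3284974   137.63964142]
(204, ((413.5982666015625, -177.3374481201172), (58.89792251586914, 41.750545501708984), 3.8679254055023193), array([ 413.4, -177.5,   33.5]), array([ 385., -200.,   28.]), array([ 444., -157.,   38.]))
(200, ((412.505126953125, -177.25448608398438), (57.061466217041016, 41.48748779296875), 4.502993583679199), array([ 412.8, -177.3,   33.5]), array([ 385., -200.,   28.]), array([ 441., -157.,   38.]))
(2849, ((412.873779296875, -187.2206573486328), (59.502471923828125, 59.04900360107422), 46.21981430053711), array([ 412.9, -186.3,   34.5]), array([ 384., -217.,   28.]), array([ 443., -157.,   37.]))
```

Emit:
jog_arm:
  targets:
    - {"x":0,"y":0,"z":-45,"spin":0,"jaw":1}
    - {"x":0,"y":0,"z":-90,"spin":0,"jaw":1}
    - {"x":0,"y":0,"z":-130,"spin":0,"jaw":1}
    - {"x":0,"y":0,"z":-131,"spin":0,"jaw":0.5}
    - {"x":0,"y":0,"z":-131,"spin":0,"jaw":0.5}
  grip_force: 60

```text
time_s: 28.35
tool_pos: [415.8, -185.2, 7.8]
eef_rot: [[1.0, 0.007, 0.001], [0.007, -1.0, -0.001], [0.001, 0.001, -1.0]]
force: [0.2, -0.6, -1.8]
grip_width: 62.1
```

Emit:
jog_arm:
  targets:
    - {"x":0,"y":0,"z":0,"spin":0,"jaw":0.5}
    - {"x":0,"y":0,"z":0,"spin":0,"jaw":0.5}
    - {"x":0,"y":0,"z":30,"spin":0,"jaw":0.5}
    - {"x":0,"y":0,"z":80,"spin":0,"jaw":0.5}
    - {"x":0,"y":0,"z":125,"spin":0,"jaw":0.5}

```text
time_s: 28.98
tool_pos: [414.5, -185.1, 133.0]
eef_rot: [[1.0, 0.006, 0.001], [0.006, -1.0, -0.001], [0.001, 0.001, -1.0]]
force: [1.0, -0.7, -2.6]
grip_width: 61.9
```

Emit:
jog_arm:
  targets:
    - {"x":45,"y":28,"z":10,"spin":0,"jaw":0.5}
    - {"x":90,"y":56,"z":10,"spin":0,"jaw":0.5}
    - {"x":135,"y":82,"z":10,"spin":0,"jaw":0.5}
    - {"x":175,"y":107,"z":10,"spin":0,"jaw":0.5}
    - {"x":180,"y":110,"z":10,"spin":0,"jaw":0.5}

```text
time_s: 29.6
tool_pos: [596.8, -73.4, 141.0]
eef_rot: [[1.0, 0.009, 0.002], [0.009, -1.0, 0.0], [0.002, -0.0, -1.0]]
force: [-0.6, -0.2, -2.5]
grip_width: 62.4
```

Run:
```python
from h import *
s=robot.get_state(); print(s['tool_pos'],s['force'],s['grip_width'])
p=cams.camera('wrist'); save(p,'w10.png')
W=cloud(p); h=cv2.cvtColor(p['img'],cv2.COLOR_RGB2HSV); t=s['tool_pos']
m=box(W,t[0]-50,t[0]+50,t[1]-50,t[1]+50,100,210)&(h[...,0]>22)&(h[...,0]<35)&(h[...,1]>120)
print(rect(W,m))
P=W[m]; A=np.c_[P[:,:2],np.ones(len(P))]; k=P[:,2]>np.percentile(P[:,2],60)-4; print('plane',np.linalg.lstsq(A[k],P[k,2],rcond=None)[0])
m=box(W,600,680,-90,-20,60,95); print('spindle',rect(W,m) if m.sum()>3 else None)
```

```text
[596.75420146 -73.37714271 141.03971608] [-0.59137272 -0.20820599 -2.47968234] 62.40899809083431
(8483, ((596.7562255859375, -75.79206085205078), (58.24702072143555, 59.69873809814453), 44.8555793762207), array([597.2, -73.6, 165.7]), array([ 565., -106.,  134.]), array([627., -46., 171.]))
plane [ 3.75959489e-03 -1.13562012e-03  1.66143295e+02]
spindle (278, ((638.3150024414062, -50.3795166015625), (11.674026489257812, 10.912126541137695), 22.210350036621094), array([637.2, -49.2,  79.1]), array([633., -56.,  60.]), array([644., -45.,  88.]))
```

View pics/w10.png

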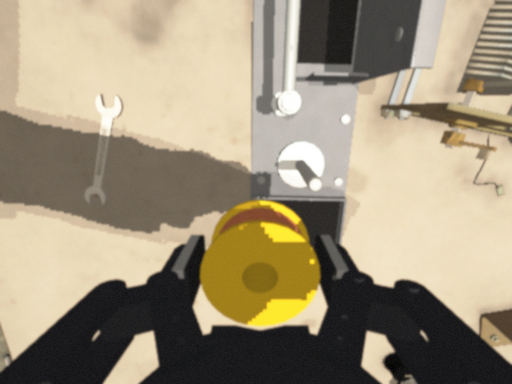

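The spool is held level with its centre at (596.8,−75.8); the spindle measures (638.3,−50.4) from both cameras. Move over it and lower.

Emit:
jog_arm:
  targets:
    - {"x":20,"y":12.6,"z":0,"spin":0,"jaw":0.5}
    - {"x":41.5,"y":25.3,"z":0,"spin":0,"jaw":0.5}
    - {"x":41.5,"y":25.3,"z":0,"spin":0,"jaw":0.5}
    - {"x":41.5,"y":25.3,"z":-15,"spin":0,"jaw":0.5}
    - {"x":41.5,"y":25.3,"z":-38,"spin":0,"jaw":0.5}

```text
time_s: 30.28
tool_pos: [635.1, -50.7, 102.6]
eef_rot: [[1.0, 0.005, 0.001], [0.005, -1.0, -0.0], [0.001, 0.0, -1.0]]
force: [0.4, 0.3, -3.0]
grip_width: 62.3
```

Run:
```python
from h import *
s=robot.get_state(); print(s['tool_pos'],s['force'],s['grip_width'])
p=cams.camera('wrist'); W=cloud(p); h=cv2.cvtColor(p['img'],cv2.COLOR_RGB2HSV); t=s['tool_pos']
m=box(W,t[0]-50,t[0]+50,t[1]-50,t[1]+50,70,180)&(h[...,0]>22)&(h[...,0]<35)&(h[...,1]>120)
print(rect(W,m))
```

```text
[635.14716017 -50.66668155 102.61152552] [ 0.40559143  0.3074688  -2.98263984] 62.32131727379018
(8441, ((635.088134765625, -52.6588020324707), (58.170719146728516, 59.2907600402832), 57.753910064697266), array([635.4, -50.8, 127.3]), array([603., -83.,  95.]), array([666., -23., 132.]))
```

Emit:
jog_arm:
  targets:
    - {"x":3.2,"y":2.3,"z":0,"spin":0,"jaw":0.5}
    - {"x":3.2,"y":2.3,"z":0,"spin":0,"jaw":0.5}
    - {"x":3.2,"y":2.3,"z":-8,"spin":0,"jaw":0.5}
    - {"x":3.2,"y":2.3,"z":-16,"spin":0,"jaw":0.5}
    - {"x":3.2,"y":2.3,"z":-24,"spin":0,"jaw":0.5}

```text
time_s: 30.95
tool_pos: [639.0, -47.4, 78.3]
eef_rot: [[1.0, 0.006, -0.0], [0.006, -1.0, 0.0], [-0.0, -0.0, -1.0]]
force: [0.2, -1.1, -1.9]
grip_width: 62.1
```

Emit:
jog_arm:
  targets:
    - {"x":-0.5,"y":-0.8,"z":-16,"spin":0,"jaw":0.5}
    - {"x":-0.5,"y":-0.8,"z":-32,"spin":0,"jaw":0.5}
    - {"x":-0.5,"y":-0.8,"z":-46,"spin":0,"jaw":0.5}
    - {"x":-0.5,"y":-0.8,"z":-56,"spin":0,"jaw":0.5}
    - {"x":-0.5,"y":-0.8,"z":-62,"spin":0,"jaw":0.5}

```text
time_s: 31.58
tool_pos: [638.4, -48.2, 16.0]
eef_rot: [[1.0, 0.006, -0.001], [0.006, -1.0, 0.0], [-0.001, -0.0, -1.0]]
force: [-0.8, 0.1, -1.6]
grip_width: 62.3
```

Emit:
jog_arm:
  targets:
    - {"x":0,"y":0,"z":-1.5,"spin":0,"jaw":0.5}
    - {"x":0,"y":0,"z":-2,"spin":0,"jaw":1}
    - {"x":0,"y":0,"z":-2,"spin":0,"jaw":1}
    - {"x":0,"y":0,"z":-2,"spin":0,"jaw":1}
    - {"x":0,"y":0,"z":20,"spin":0,"jaw":1}

```text
time_s: 32.2
tool_pos: [637.2, -48.0, 35.7]
eef_rot: [[1.0, 0.006, -0.003], [0.006, -1.0, 0.001], [-0.003, -0.001, -1.0]]
force: [-0.6, 0.2, 0.1]
grip_width: 85.6
```

Emit:
jog_arm:
  targets:
    - {"x":0,"y":0,"z":60,"spin":0,"jaw":1}
    - {"x":0,"y":0,"z":110,"spin":0,"jaw":1}
    - {"x":-20,"y":-50,"z":150,"spin":0,"jaw":1}
    - {"x":-40,"y":-100,"z":170,"spin":0,"jaw":1}
    - {"x":-60,"y":-150,"z":190,"spin":0,"jaw":1}

```text
time_s: 32.83
tool_pos: [578.4, -199.7, 228.8]
eef_rot: [[1.0, 0.006, 0.002], [0.006, -1.0, -0.001], [0.002, 0.001, -1.0]]
force: [0.6, -0.3, -0.2]
grip_width: 85.6
```

Run:
```python
from h import *
s=robot.get_state(); print(s['tool_pos'])
p=cams.camera('wrist'); save(p,'w11.png'); W=cloud(p); h=cv2.cvtColor(p['img'],cv2.COLOR_RGB2HSV)
m=box(W,590,690,-100,0,5,60)&(h[...,0]>22)&(h[...,0]<35)&(h[...,1]>120); print('spool',rect(W,m), np.percentile(W[m][:,2],[50,75,95]))
p=cams.camera('top'); W=cloud(p); m=box(W,440,660,-430,-310,12,60); print('bottle',rect(W,m)); h=cv2.cvtColor(p['img'],cv2.COLOR_RGB2HSV)
print('cap',rect(W,m&(h[...,1]>150)&((h[...,0]<6)|(h[...,0]>174))))
```

```text
[ 578.37652099 -199.67036597  228.84688436]
spool (2368, ((638.3125610351562, -51.50374984741211), (60.281890869140625, 59.073699951171875), 32.08107376098633), array([637.1, -52.1,  40.3]), array([608., -81.,   5.]), array([668., -11.,  45.])) [41.49438642 42.0418722  42.82176743]h.py:18: RuntimeWarning: Mean of empty slice.
  P=W[m]; return len(P),cv2.minAreaRect(P[:,:2].astype(np.float32)),np.round(P.mean(0),1),np.round(P.min(0)),np.round(P.max(0))
  ret = um.true_divide(
Traceback (most recent call last):
  File "h.py", line 18, in rect
    P=W[m]; return len(P),cv2.minAreaRect(P[:,:2].astype(np.float32)),np.round(P.mean(0),1),np.round(P.min(0)),np.round(P.max(0))
                                                                                                     ~~~~~^^^
ValueError: zero-size array to reduction operation minimum which has no identity
```

View pics/w11.png

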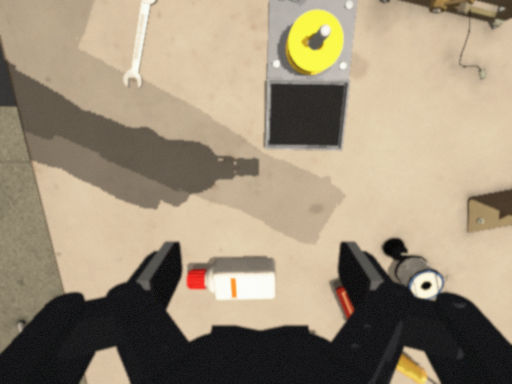

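The spool is seated (top z ≈ 42, spindle through it). The bottle lies at (230,283) in the image, cap left. Next I'll measure the bottle.

Run:
```python
from h import *
p=cams.camera('wrist'); W=cloud(p); h=cv2.cvtColor(p['img'],cv2.COLOR_RGB2HSV)
m=box(W,440,640,-430,-300,12,60); print('bottle',rect(W,m))
c=m&(h[...,1]>150)&((h[...,0]<6)|(h[...,0]>174))&(W[...,0]<510); print('cap',rect(W,c),np.percentile(W[c][:,2],95))
b=m&(h[...,1]<60); print('white',rect(W,b),np.percentile(W[b][:,2],[50,90]))
print(px(p,250,285))
print([px(p,*a['uv'],23) for a in cams.mark_of(p,'flux_bottle_cap')[:1]],[px(p,*a['uv']) for a in cams.mark_of(p,'well')[:1]])
# well floor rim extents
v=p['img'].astype(int).max(-1); d=(v<75)&box(W,570,710,-200,-70,-3,7); print('well',rect(W,d))
```

```text
bottle (2908, ((536.67822265625, -364.521728515625), (129.74896240234375, 46.21337127685547), 1.7125962972640991), array([ 544.6, -357.2,   39.6]), array([ 472., -387.,   12.]), array([ 601., -340.,   49.]))
cap (328, ((485.7923889160156, -363.65350341796875), (25.044483184814453, 23.336627960205078), 0.902004599571228), array([ 486. , -360.4,   32.6]), array([ 473., -375.,   15.]), array([ 498., -352.,   40.])) 38.44891342077164
white (2393, ((551.2952270507812, -364.0846862792969), (100.50190734863281, 46.21337127685547), 1.7125962972640991), array([ 554.3, -356.2,   40.4]), array([ 501., -387.,   12.]), array([ 601., -340.,   49.])) [45.67287213 47.42586977]
[ 564.83504162 -366.50344771   46.65843707]
[array([ 483.64642524, -373.80219896,   23.        ])] [array([ 635.01141812, -135.65804566,    4.70078206])]
well (4173, ((638.3319702148438, -129.85870361328125), (74.8099594116211, 93.86774444580078), 89.1316146850586), array([ 638.3, -128.7,    4.4]), array([ 591., -167.,    1.]), array([686., -92.,   7.]))
```

Emit:
jog_arm:
  targets:
    - {"x":-20,"y":-30,"z":0,"spin":10.5,"jaw":0.8}
    - {"x":-40,"y":-60,"z":0,"spin":21,"jaw":0.8}
    - {"x":-60,"y":-95,"z":-20,"spin":31.5,"jaw":0.8}
    - {"x":-80,"y":-130,"z":-50,"spin":42,"jaw":0.8}
    - {"x":-97.5,"y":-166,"z":-80,"spin":52.5,"jaw":0.8}

```text
time_s: 33.7
tool_pos: [481.4, -363.3, 145.5]
eef_rot: [[0.597, 0.802, -0.0], [0.802, -0.597, 0.001], [0.001, -0.001, -1.0]]
force: [-0.1, 0.2, -0.3]
grip_width: 68.2
```

Emit:
jog_arm:
  targets:
    - {"x":0,"y":0,"z":0,"spin":10,"jaw":0.8}
    - {"x":0,"y":0,"z":0,"spin":20,"jaw":0.8}
    - {"x":0,"y":0,"z":0,"spin":30,"jaw":0.8}
    - {"x":0,"y":0,"z":0,"spin":38.9,"jaw":0.8}
    - {"x":0,"y":0,"z":0,"spin":38.9,"jaw":0.8}

```text
time_s: 34.33
tool_pos: [481.8, -362.5, 146.1]
eef_rot: [[-0.031, 1.0, -0.001], [1.0, 0.031, 0.001], [0.001, -0.001, -1.0]]
force: [0.2, 0.1, 0.3]
grip_width: 68.3
```

Run:
```python
from h import *
s=robot.get_state(); print(s['tool_pos'],s['eef_rot'][:,0])
p=cams.camera('wrist'); save(p,'w12.png'); W=cloud(p); h=cv2.cvtColor(p['img'],cv2.COLOR_RGB2HSV)
m=box(W,440,640,-430,-300,12,60); print('bottle',rect(W,m))
c=m&(h[...,1]>150)&((h[...,0]<6)|(h[...,0]>174))&(W[...,0]<510); print('cap',rect(W,c),np.percentile(W[c][:,2],95))
```

```text
[ 481.82024831 -362.49720032  146.06849903] [-0.03088326  0.99952198  0.00142671]
bottle (4755, ((535.7115478515625, -365.51336669921875), (127.77439880371094, 45.97995376586914), 1.7604012489318848), array([ 534.4, -365.3,   42.7]), array([ 472., -389.,   12.]), array([ 600., -341.,   49.]))
cap (827, ((485.01806640625, -366.57940673828125), (26.537555694580078, 28.923341751098633), 0.5093994736671448), array([ 483.3, -366.7,   33.3]), array([ 472., -381.,   14.]), array([ 498., -352.,   40.])) 38.2438185690042
```

Emit:
jog_arm:
  targets:
    - {"x":-1,"y":-4.2,"z":-40,"spin":0,"jaw":0.8}
    - {"x":-1,"y":-4.2,"z":-90,"spin":0,"jaw":0.8}
    - {"x":-1,"y":-4.2,"z":-130,"spin":0,"jaw":0.8}
    - {"x":-1,"y":-4.2,"z":-142,"spin":0,"jaw":0.8}
    - {"x":-1,"y":-4.2,"z":-142,"spin":0,"jaw":0.2}
  grip_force: 30

```text
time_s: 35.0
tool_pos: [480.2, -367.9, 4.7]
eef_rot: [[-0.03, 1.0, -0.001], [1.0, 0.03, 0.001], [0.001, -0.001, -1.0]]
force: [-0.1, 0.3, 0.6]
grip_width: 51.6
```

Emit:
jog_arm:
  targets:
    - {"x":0,"y":0,"z":0,"spin":0,"jaw":0.2}
    - {"x":0,"y":0,"z":0,"spin":0,"jaw":0.2}
    - {"x":0,"y":0,"z":0,"spin":0,"jaw":0.2}
    - {"x":1.2,"y":0,"z":5,"spin":0,"jaw":0.2}
    - {"x":2.5,"y":0,"z":10.3,"spin":0,"jaw":0.2}

```text
time_s: 35.62
tool_pos: [482.1, -368.0, 15.1]
eef_rot: [[-0.03, 1.0, -0.001], [1.0, 0.03, 0.001], [0.001, -0.001, -1.0]]
force: [0.1, 0.6, -2.0]
grip_width: 26.8
```

Emit:
jog_arm:
  targets:
    - {"x":3.3,"y":0,"z":10,"spin":0,"jaw":0.2}
    - {"x":8,"y":0,"z":20,"spin":0,"jaw":0.2}
    - {"x":12.7,"y":0.3,"z":29.5,"spin":0,"jaw":0.2}
    - {"x":18.5,"y":0.5,"z":38.5,"spin":0,"jaw":0.2}
    - {"x":25.2,"y":0.8,"z":47,"spin":0,"jaw":0.2}

```text
time_s: 36.25
tool_pos: [508.4, -367.6, 63.0]
eef_rot: [[-0.03, 1.0, 0.0], [1.0, 0.03, -0.0], [-0.0, 0.0, -1.0]]
force: [-0.5, -0.4, -2.4]
grip_width: 26.9
```

Run:
```python
from h import *
s=robot.get_state(); print(s['tool_pos'],s['force'],s['wrist_torque'])
q=cams.camera('top'); p=cams.camera('wrist')
im=np.hstack([cv2.resize(q['img'][130:240,340:487],(512,384)),p['img']]); cv2.imwrite('pics/c13.png',cv2.resize(im,(800,300))[:,:,::-1])
for z in(p,q):
    W=cloud(z); h=cv2.cvtColor(z['img'],cv2.COLOR_RGB2HSV); 
    m=box(W,480,680,-410,-320,6,150)&(h[...,1]<60)&(h[...,2]>140)
    if m.sum()>20:
        P=W[m]; print(len(P),P.min(0),P.max(0))
        for x in range(500,680,12):
            k=abs(P[:,0]-x)<4
            if k.sum()>3: print(x,k.sum(),np.percentile(P[k,2],[5,50,95]).round(1))
```

```text
[ 508.39785463 -367.63140322   62.9622625 ] [-0.54105367 -0.35186507 -2.38197343] [-0.0187711   0.14813928 -0.05389495]
1740 [ 492.70268179 -409.47926662   68.7836132 ] [ 541.76403485 -322.464837    147.170201  ]
500 50 [ 69.7 133.9 140. ]
524 27 [106.7 127.7 137.9]
536 1140 [88.2 95.2 99.1]
442 [ 531.90092634 -387.17478307   88.82136683] [ 628.67237367 -340.03814846  104.8800598 ]
536 21 [90.6 95.6 99.2]
548 35 [ 96.9  99.  101.8]
560 46 [ 97.   99.3 101.4]
572 12 [ 94.5  99.7 101.4]
584 47 [ 96.1  99.1 101.1]
596 46 [ 95.6  98.8 101.5]
608 47 [ 95.4  98.6 101.3]
620 44 [93.  96.7 99.9]
632 8 [92.7 94.2 96.3]
```

View pics/c13.png

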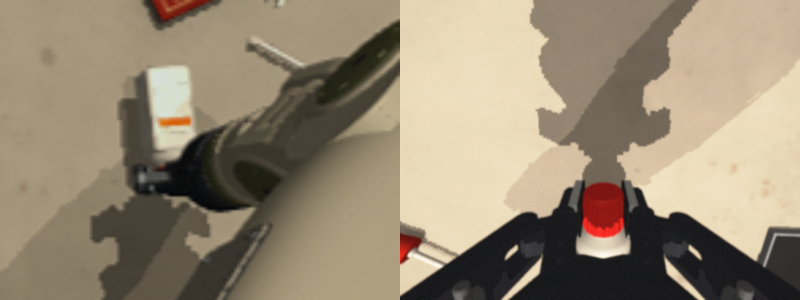

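The bottle is being carried level: the white top is at z 99 all along, so the cap isn't turning in the pads. I'll lower it and reduce the grip to let it swing base-down.

Emit:
jog_arm:
  targets:
    - {"x":0,"y":0,"z":-9,"spin":0,"jaw":0.2}
    - {"x":0,"y":0,"z":-18,"spin":0,"jaw":0.2}
    - {"x":0,"y":0,"z":-24,"spin":0,"jaw":0.2}
    - {"x":0,"y":0,"z":-24,"spin":0,"jaw":0.2}
    - {"x":0,"y":0,"z":-24,"spin":0,"jaw":0.2}
  grip_force: 20

```text
time_s: 36.98
tool_pos: [507.9, -367.7, 38.2]
eef_rot: [[-0.03, 1.0, 0.0], [1.0, 0.03, 0.0], [0.0, 0.0, -1.0]]
force: [-0.7, -0.4, -2.7]
grip_width: 26.8
```

Emit:
jog_arm:
  targets:
    - {"x":0,"y":0,"z":0,"spin":0,"jaw":0.28}
    - {"x":0,"y":0,"z":0,"spin":0,"jaw":0.3}
    - {"x":0,"y":0,"z":0,"spin":0,"jaw":0.3}
    - {"x":0,"y":0,"z":0,"spin":0,"jaw":0.3}
    - {"x":0,"y":0,"z":0,"spin":0,"jaw":0.3}

```text
time_s: 37.6
tool_pos: [507.9, -367.6, 38.3]
eef_rot: [[-0.03, 1.0, 0.0], [1.0, 0.03, 0.0], [0.0, 0.0, -1.0]]
force: [-0.3, -0.2, -1.9]
grip_width: 26.8
```

```bash
cat > bot.py <<'E'
from h import *
def run():
    s=robot.get_state(); print(s['tool_pos'],s['force'],s['wrist_torque'],s['grip_width'])
    z=cams.camera('top'); W=cloud(z); h=cv2.cvtColor(z['img'],cv2.COLOR_RGB2HSV); t=s['tool_pos']
    m=box(W,t[0]-30,t[0]+170,t[1]-40,t[1]+40,6,180)&(h[...,1]<60)&(h[...,2]>140); P=W[m]
    print(len(P),P.min(0).round(),P.max(0).round())
    for x in range(int(t[0]),int(t[0]+160),12):
        k=abs(P[:,0]-x)<4
        if k.sum()>3: print(x,k.sum(),np.percentile(P[k,2],[5,50,95]).round(1))
run()
E
python3 bot.py
```

```text
[ 507.89309029 -367.60946518   38.27786787] [-0.26237961 -0.21304544 -1.86320601] [-0.04550558  0.15828306  0.0344686 ] 26.785236729807046
420 [ 532. -386.   64.] [ 628. -341.  177.]
531 9 [67.2 70.4 71.6]
543 30 [71.3 74.3 78.1]
555 42 [71.  75.3 78.6]
567 10 [70.4 73.5 75.8]
579 34 [72.4 75.  78.5]
591 38 [71.3 75.  76.9]
603 43 [70.  73.7 75.8]
615 45 [70.3 72.8 75.7]
627 26 [68.8 71.3 73.9]
```

It's still rigid at the lowest force. I'll set it back down and regrip only the last few mm of the cap, so the short contact can pivot.

Emit:
jog_arm:
  targets:
    - {"x":0,"y":0,"z":-12,"spin":0,"jaw":0.2}
    - {"x":0,"y":0,"z":-24,"spin":0,"jaw":0.2}
    - {"x":0,"y":0,"z":-32,"spin":0,"jaw":0.2}
    - {"x":0,"y":0,"z":-33,"spin":0,"jaw":0.2}
    - {"x":0,"y":0,"z":-33,"spin":0,"jaw":0.5}

```text
time_s: 38.28
tool_pos: [507.9, -367.8, 5.2]
eef_rot: [[-0.03, 1.0, 0.0], [1.0, 0.03, 0.0], [0.0, 0.0, -1.0]]
force: [0.2, 0.6, -0.7]
grip_width: 42.1
```

Emit:
jog_arm:
  targets:
    - {"x":0,"y":0,"z":0,"spin":0,"jaw":0.5}
    - {"x":-7,"y":0.2,"z":0,"spin":0,"jaw":0.5}
    - {"x":-14.5,"y":0.4,"z":0,"spin":0,"jaw":0.5}
    - {"x":-14.5,"y":0.4,"z":0,"spin":0,"jaw":0.2}
    - {"x":-14.5,"y":0.4,"z":0,"spin":0,"jaw":0.2}

```text
time_s: 38.9
tool_pos: [492.7, -367.2, 5.3]
eef_rot: [[-0.03, 1.0, -0.001], [1.0, 0.03, 0.0], [0.0, -0.001, -1.0]]
force: [-2.6, -1.1, 1.6]
grip_width: 26.0
```

Emit:
jog_arm:
  targets:
    - {"x":0,"y":0,"z":0,"spin":0,"jaw":0.2}
    - {"x":0,"y":0,"z":0,"spin":0,"jaw":0.2}
    - {"x":1.5,"y":0,"z":6,"spin":0,"jaw":0.2}
    - {"x":3.2,"y":0,"z":14,"spin":0,"jaw":0.2}
    - {"x":6,"y":0,"z":22,"spin":0,"jaw":0.2}

```text
time_s: 39.52
tool_pos: [499.9, -367.3, 27.9]
eef_rot: [[-0.03, 1.0, 0.001], [1.0, 0.03, -0.0], [-0.0, 0.001, -1.0]]
force: [0.3, 0.1, -1.4]
grip_width: 25.9
```

```bash
python3 bot.py
```

```text
[ 499.85712811 -367.25771497   27.94851859] [ 0.32056507  0.07468462 -1.42936093] [0.07226394 0.0594272  0.02107865] 25.938696241807786
420 [ 537. -385.   40.] [ 637. -339.   64.]
535 6 [50.2 51.9 54.3]
547 29 [51.6 56.7 61.3]
559 43 [57.1 59.4 63.2]
571 38 [53.6 56.4 60.5]
583 19 [50.8 54.  57.5]
595 37 [50.8 53.4 56.4]
607 32 [49.1 51.3 54.5]
619 30 [44.7 48.1 52. ]
631 35 [42.7 46.  49.3]
```

It now pivots: the slope is about 11° with the base on the bench. Continue the arc.

Emit:
jog_arm:
  targets:
    - {"x":4.5,"y":0,"z":10,"spin":0,"jaw":0.2}
    - {"x":9.2,"y":0.1,"z":19,"spin":0,"jaw":0.2}
    - {"x":15.5,"y":0.2,"z":28.5,"spin":0,"jaw":0.2}
    - {"x":22,"y":0.4,"z":37.3,"spin":0,"jaw":0.2}
    - {"x":30,"y":0.6,"z":45.5,"spin":0,"jaw":0.2}

```text
time_s: 40.2
tool_pos: [529.8, -366.7, 73.5]
eef_rot: [[-0.03, 1.0, -0.0], [1.0, 0.03, -0.0], [-0.0, -0.0, -1.0]]
force: [-2.2, 0.5, -0.2]
grip_width: 26.2
```

```bash
python3 bot.py
```

```text
[ 529.77242142 -366.70428445   73.499222  ] [-2.2428639   0.53751586 -0.22947723] [-0.00278043  0.31342981 -0.00243629] 26.161132184165464
348 [ 565. -384.   32.] [ 654. -339.   91.]
565 8 [79.6 83.2 86.4]
577 33 [78.7 86.6 89.6]
589 32 [80.9 83.7 86.8]
601 25 [72.1 76.  78.7]
613 20 [63.3 67.3 68.8]
625 33 [55.9 58.4 62.7]
637 33 [47.3 51.2 55.5]
649 30 [38.  42.5 45.3]
```

Emit:
jog_arm:
  targets:
    - {"x":8,"y":0.2,"z":7.5,"spin":0,"jaw":0.2}
    - {"x":17,"y":0.4,"z":14.3,"spin":0,"jaw":0.2}
    - {"x":26.3,"y":0.6,"z":20.2,"spin":0,"jaw":0.2}
    - {"x":36.3,"y":0.9,"z":25.3,"spin":0,"jaw":0.2}
    - {"x":46.6,"y":1.2,"z":29.5,"spin":0,"jaw":0.2}

```text
time_s: 40.88
tool_pos: [576.8, -365.5, 103.0]
eef_rot: [[-0.03, 1.0, 0.0], [1.0, 0.03, -0.0], [-0.0, 0.0, -1.0]]
force: [-2.1, 0.3, 3.2]
grip_width: 25.5
```

Emit:
jog_arm:
  targets:
    - {"x":10.5,"y":0.3,"z":3.2,"spin":0,"jaw":0.2}
    - {"x":21.5,"y":0.6,"z":5.5,"spin":0,"jaw":0.2}
    - {"x":32.5,"y":0.9,"z":6.9,"spin":0,"jaw":0.2}
    - {"x":43.5,"y":1.2,"z":7.3,"spin":0,"jaw":0.2}
    - {"x":50,"y":1.4,"z":7,"spin":0,"jaw":0.2}

```text
time_s: 41.5
tool_pos: [627.8, -364.0, 110.6]
eef_rot: [[-0.031, 1.0, 0.003], [1.0, 0.031, -0.001], [-0.001, 0.003, -1.0]]
force: [-1.9, 1.1, 7.7]
grip_width: 26.0
```

Run:
```python
from h import *
s=robot.get_state(); print(s['tool_pos'],s['force'],s['wrist_torque'],s['grip_width'])
q=cams.camera('scene'); p=cams.camera('wrist')
im=np.hstack([cv2.resize(q['img'],(512,384)),p['img']]); cv2.imwrite('pics/c14.png',cv2.resize(im,(800,300))[:,:,::-1])
z=cams.camera('top'); W=cloud(z); h=cv2.cvtColor(z['img'],cv2.COLOR_RGB2HSV); t=s['tool_pos']
m=box(W,t[0]-60,t[0]+100,t[1]-45,t[1]+45,6,180)&(h[...,1]<60)&(h[...,2]>140); P=W[m]
for zz in range(10,110,10):
    k=abs(P[:,2]-zz)<5
    if k.sum(): print(zz,k.sum(),P[k].min(0).round(),P[k].max(0).round())
```

```text
[ 627.83967002 -364.02179969  110.64962573] [-1.90588962  1.08989709  7.70045344] [ 0.33465875  0.34676804 -0.00750406] 25.985893342080768
90 4 [ 627. -364.   89.] [ 663. -341.   94.]
100 1 [ 662. -360.   98.] [ 662. -360.   98.]
```

View pics/c14.png

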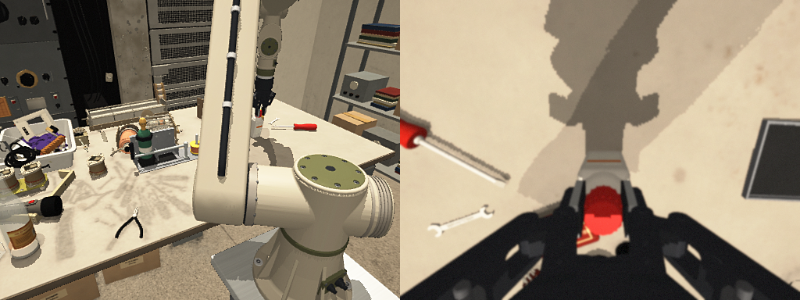

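The wrist panel shows the bottle near upright under the jaws with its front face visible (views are used up, so numbers only from here). I'll fit its front face for the tilt.

```bash
cat > face.py <<'E'
from h import *
s=robot.get_state(); t=s['tool_pos']; print(t,s['force'],s['grip_width'])
p=cams.camera('wrist'); W=cloud(p); h=cv2.cvtColor(p['img'],cv2.COLOR_RGB2HSV)
m=box(W,t[0]-60,t[0]+30,t[1]-32,t[1]+32,4,t[2]-20)&(h[...,2]>120)&((h[...,1]<60)|(h[...,0]<20)&(h[...,2]>150)&(h[...,1]>150))
P=W[m]; print(len(P),P.min(0).round(1),P.max(0).round(1))
# x as function of z,y on front face (robust)
k=np.ones(len(P),bool)
for _ in range(6):
    A=np.c_[P[k,2],P[k,1],np.ones(k.sum())]; c=np.linalg.lstsq(A,P[k,0],rcond=None)[0]
    r=P[:,0]-np.c_[P[:,2],P[:,1],np.ones(len(P))]@c; k=abs(r)<3
print('x=%.3f z + %.3f y + %.1f'%tuple(c),k.sum(),'tilt deg (0=upright)',np.degrees(np.arctan(c[0])),'x at z0',c[1]*t[1]+c[2])
for zz in range(5,100,12):
    q=abs(P[:,2]-zz)<5
    if q.sum()>3: print(zz,q.sum(),'x',np.percentile(P[q,0],[2,50]).round(1),'y',P[q,1].min().round(1),P[q,1].max().round(1))
E
python3 face.py
```

```text
[ 627.81512571 -363.9503974   110.62655132] [-0.89259003  2.2120606   6.50872229] 25.71477886451385
1359 [ 619.  -385.     8.7] [ 630.9 -339.5   90.6]
x=-0.095 z + -0.031 y + 617.9 1191 tilt deg (0=upright) -5.435922110367421 x at z0 629.1805260672566
17 41 x [627.3 628.2] y -382.1 -340.9
29 92 x [625.3 626.5] y -382.6 -340.5
41 119 x [623.9 625.1] y -382.8 -340.9
53 33 x [623.2 624. ] y -383.2 -339.5
65 83 x [620.8 621.8] y -383.1 -341.1
77 177 x [619.8 620.8] y -383.5 -341.1
89 641 x [619.4 621.8] y -385.0 -339.9
```

Emit:
jog_arm:
  targets:
    - {"x":3,"y":0,"z":0.5,"spin":0,"jaw":0.2}
    - {"x":6,"y":0.1,"z":0.5,"spin":0,"jaw":0.2}
    - {"x":9,"y":0.2,"z":0,"spin":0,"jaw":0.2}
    - {"x":12,"y":0.3,"z":0,"spin":0,"jaw":0.2}
    - {"x":12,"y":0.3,"z":0,"spin":0,"jaw":0.2}

```text
time_s: 42.32
tool_pos: [639.0, -363.6, 109.8]
eef_rot: [[-0.031, 1.0, 0.001], [1.0, 0.031, -0.0], [-0.0, 0.001, -1.0]]
force: [-1.3, 0.9, 4.7]
grip_width: 26.1
```

```bash
python3 face.py
```

```text
[ 638.99311119 -363.6084863   109.80246553] [-1.29747506  0.85214356  4.74789536] 26.050932639413517
1751 [ 626.7 -384.6    6.2] [ 641.7 -338.7   89.8]
x=-0.018 z + -0.020 y + 622.6 1591 tilt deg (0=upright) -1.0397172453820256 x at z0 629.9149929430528
5 17 x [630.  630.3] y -375.6 -339.3
17 101 x [629.4 630. ] y -383.0 -339.2
29 139 x [628.6 629.3] y -384.0 -339.0
41 165 x [628.1 628.8] y -383.8 -338.8
53 106 x [627.9 628.5] y -383.6 -340.3
65 113 x [627.2 628. ] y -384.4 -340.1
77 271 x [627.1 627.8] y -384.0 -339.7
89 583 x [627.2 629.3] y -384.5 -338.9
```

Upright to within 1°. I'll release, regrip the cap centred, lift 20 mm and carry it to the well.

Emit:
jog_arm:
  targets:
    - {"x":0,"y":0,"z":0,"spin":0,"jaw":0.5}
    - {"x":0,"y":0,"z":0,"spin":0,"jaw":0.5}
    - {"x":0,"y":0,"z":0,"spin":0,"jaw":0.5}
    - {"x":0,"y":0,"z":0,"spin":0,"jaw":0.5}
    - {"x":0,"y":1,"z":0,"spin":0,"jaw":0.5}

```text
time_s: 43.0
tool_pos: [638.0, -362.8, 109.2]
eef_rot: [[-0.03, 1.0, -0.0], [1.0, 0.03, 0.0], [0.0, -0.0, -1.0]]
force: [0.6, 0.3, -0.9]
grip_width: 42.5
```

```bash
python3 face.py
python3 - <<'E'
from h import *
p=cams.camera('wrist'); W=cloud(p); h=cv2.cvtColor(p['img'],cv2.COLOR_RGB2HSV)
m=box(W,600,690,-400,-320,95,140)&(h[...,1]>130)&((h[...,0]<8)|(h[...,0]>172)); print('cap',rect(W,m))
E
```

```text
[ 637.95064801 -362.805574    109.16107319] [ 0.58431765  0.31677337 -0.85766649] 42.51250036683647
2064 [ 629.4 -384.2    6.7] [ 667.9 -337.6   89.2]
x=0.011 z + -0.019 y + 623.4 1779 tilt deg (0=upright) 0.6085352342658563 x at z0 630.3304755176017
5 45 x [630.2 630.7] y -383.2 -338.4
17 140 x [630.2 630.7] y -383.8 -339.6
29 163 x [629.9 630.4] y -383.5 -338.6
41 197 x [629.9 630.4] y -383.8 -338.4
53 143 x [629.6 630.4] y -383.8 -338.7
65 135 x [629.7 630.5] y -384.2 -339.2
77 321 x [629.9 630.6] y -384.2 -338.2
89 641 x [630.3 632.7] y -383.7 -337.6
cap (2769, ((652.632080078125, -363.4732666015625), (28.478498458862305, 34.22844314575195), 17.014419555664062), array([ 648. , -361.3,  125.8]), array([ 638., -383.,  104.]), array([ 667., -346.,  138.]))
```

Emit:
jog_arm:
  targets:
    - {"x":8,"y":1.4,"z":0,"spin":0,"jaw":0.5}
    - {"x":15.3,"y":1.4,"z":0,"spin":0,"jaw":0.5}
    - {"x":15.3,"y":1.4,"z":-8,"spin":0,"jaw":0.5}
    - {"x":15.3,"y":1.4,"z":-8,"spin":0,"jaw":0.2}
    - {"x":15.3,"y":1.4,"z":-8,"spin":0,"jaw":0.2}
  grip_force: 50

```text
time_s: 43.72
tool_pos: [652.8, -361.1, 100.5]
eef_rot: [[-0.03, 1.0, -0.001], [1.0, 0.03, 0.001], [0.001, -0.001, -1.0]]
force: [-0.3, 0.0, -2.4]
grip_width: 26.5
```

Emit:
jog_arm:
  targets:
    - {"x":0,"y":0,"z":0,"spin":0,"jaw":0.2}
    - {"x":0,"y":0,"z":0,"spin":0,"jaw":0.2}
    - {"x":0,"y":0,"z":8,"spin":0,"jaw":0.2}
    - {"x":0,"y":0,"z":18,"spin":0,"jaw":0.2}
    - {"x":-2,"y":20,"z":22,"spin":0,"jaw":0.2}

```text
time_s: 44.35
tool_pos: [651.9, -343.1, 124.9]
eef_rot: [[-0.028, 1.0, 0.002], [1.0, 0.028, -0.002], [-0.002, 0.002, -1.0]]
force: [0.4, -0.5, -1.7]
grip_width: 26.2
```

```bash
python3 face.py
```

```text
[ 651.85287397 -343.11541731  124.92740043] [ 0.36200309 -0.49527553 -1.66067523] 26.2344201449765
1162 [ 628.8 -366.2   31.2] [ 636.5 -320.1  104.9]
x=-0.006 z + -0.017 y + 624.6 1153 tilt deg (0=upright) -0.3460168364734178 x at z0 630.3499905257761
29 41 x [629.8 630.1] y -362.9 -322.4
41 125 x [629.6 630.1] y -364.7 -322.1
53 145 x [629.3 629.7] y -365.7 -321.9
65 173 x [629.1 629.7] y -365.2 -321.2
77 136 x [628.9 629.7] y -364.0 -321.7
89 81 x [629.1 630. ] y -364.8 -321.4
```

Emit:
jog_arm:
  targets:
    - {"x":-3,"y":35,"z":0,"spin":-0.5,"jaw":0.2}
    - {"x":-6,"y":75,"z":0,"spin":-1,"jaw":0.2}
    - {"x":-9,"y":115,"z":0,"spin":-1.5,"jaw":0.2}
    - {"x":-12,"y":155,"z":0,"spin":-2,"jaw":0.2}
    - {"x":-13,"y":185,"z":0,"spin":-2.6,"jaw":0.2}

```text
time_s: 45.02
tool_pos: [638.4, -154.9, 124.3]
eef_rot: [[0.015, 1.0, 0.001], [1.0, -0.015, -0.0], [-0.0, 0.001, -1.0]]
force: [1.2, -0.7, -2.1]
grip_width: 26.4
```

Emit:
jog_arm:
  targets:
    - {"x":0,"y":12,"z":0,"spin":0,"jaw":0.2}
    - {"x":0,"y":22,"z":0,"spin":0,"jaw":0.2}
    - {"x":0,"y":22,"z":0,"spin":0,"jaw":0.2}
    - {"x":0,"y":22,"z":-6,"spin":0,"jaw":0.2}
    - {"x":0,"y":22,"z":-12,"spin":0,"jaw":0.2}

```text
time_s: 45.65
tool_pos: [638.2, -135.2, 110.6]
eef_rot: [[0.016, 1.0, -0.0], [1.0, -0.016, 0.0], [-0.0, -0.0, -1.0]]
force: [0.5, -0.1, -2.2]
grip_width: 26.3
```

Emit:
jog_arm:
  targets:
    - {"x":0,"y":0,"z":-3,"spin":0,"jaw":0.2}
    - {"x":0,"y":0,"z":-6,"spin":0,"jaw":0.2}
    - {"x":0,"y":0,"z":-7.5,"spin":0,"jaw":0.2}
    - {"x":0,"y":0,"z":-8,"spin":0,"jaw":0.2}
    - {"x":0,"y":0,"z":-8,"spin":0,"jaw":0.2}

```text
time_s: 46.28
tool_pos: [638.4, -134.3, 103.4]
eef_rot: [[0.015, 1.0, 0.0], [1.0, -0.015, -0.0], [-0.0, 0.0, -1.0]]
force: [0.3, 0.4, -2.0]
grip_width: 26.5
```

```bash
python3 face.py
```

```text
[ 638.35643543 -134.31820313  103.38706826] [ 0.32307892  0.40255636 -1.99467285] 26.509277180430278
1080 [ 615.  -153.8   11.8] [ 618.6 -112.1   83.4]
x=-0.002 z + 0.027 y + 619.9 1080 tilt deg (0=upright) -0.1327600684992291 x at z0 616.279832905885
17 99 x [615.8 616.4] y -153.3 -113.2
29 121 x [615.5 616.1] y -153.6 -112.5
41 162 x [615.3 616. ] y -153.7 -112.6
53 167 x [615.3 615.9] y -153.8 -112.4
65 37 x [616.  616.9] y -153.5 -112.1
77 302 x [615.3 616. ] y -153.7 -112.2
```

Still carrying 2 N. I'll lower 2 mm more, then release.

Emit:
jog_arm:
  targets:
    - {"x":0,"y":0,"z":-1,"spin":0,"jaw":0.2}
    - {"x":0,"y":0,"z":-2,"spin":0,"jaw":0.2}
    - {"x":0,"y":0,"z":-2,"spin":0,"jaw":0.2}
    - {"x":0,"y":0,"z":-2,"spin":0,"jaw":0.5}
    - {"x":0,"y":0,"z":-2,"spin":0,"jaw":0.5}

```text
time_s: 46.95
tool_pos: [638.2, -134.3, 101.1]
eef_rot: [[0.015, 1.0, -0.0], [1.0, -0.015, 0.0], [0.0, -0.0, -1.0]]
force: [-0.5, -0.2, -0.9]
grip_width: 42.9
```

Emit:
jog_arm:
  targets:
    - {"x":0,"y":0,"z":0,"spin":0,"jaw":0.5}
    - {"x":0,"y":0,"z":20,"spin":0,"jaw":0.5}
    - {"x":0,"y":0,"z":60,"spin":0,"jaw":0.5}
    - {"x":0,"y":0,"z":110,"spin":0,"jaw":0.5}
    - {"x":-20,"y":-40,"z":140,"spin":0,"jaw":0.5}

```text
time_s: 47.58
tool_pos: [619.8, -172.8, 243.8]
eef_rot: [[0.011, 1.0, 0.003], [1.0, -0.011, -0.001], [-0.001, 0.003, -1.0]]
force: [0.9, -1.1, -0.7]
grip_width: 42.5
```

Emit:
jog_arm:
  targets:
    - {"x":-30,"y":-50,"z":0,"spin":0,"jaw":0.5}
    - {"x":-60,"y":-100,"z":0,"spin":0,"jaw":0.5}
    - {"x":-90,"y":-150,"z":0,"spin":0,"jaw":0.5}
    - {"x":-120,"y":-200,"z":0,"spin":0,"jaw":0.5}
    - {"x":-150,"y":-250,"z":0,"spin":0,"jaw":0.5}

```text
time_s: 48.2
tool_pos: [467.1, -425.8, 241.2]
eef_rot: [[0.015, 1.0, 0.0], [1.0, -0.015, 0.0], [0.0, 0.0, -1.0]]
force: [1.2, -0.1, 0.3]
grip_width: 42.6
```

Run:
```python
from h import *
s=robot.get_state(); print(s['time_s'],s['tool_pos'],s['force'])
p=cams.camera('top'); W=cloud(p); h=cv2.cvtColor(p['img'],cv2.COLOR_RGB2HSV)
def r(n,m): print(n,rect(W,m) if m.sum()>3 else None)
red=(h[...,1]>130)&((h[...,0]<8)|(h[...,0]>172))
r('cap',box(W,580,700,-190,-80,115,140)&red)
r('bottle',box(W,580,700,-190,-80,20,125))
r('spool',box(W,590,690,-90,-15,30,50)); r('knob',box(W,590,650,205,245,88,130)); r('bar',box(W,595,640,40,210,52,72))
r('valve',box(W,620,700,130,200,150,210))
for t in 'green_cylinder red_cylinder blue_spool yellow_spool flux_bottle pliers spanner mica_cap'.split():
    print(t,[(np.round(a['uv'],1),round(a['conf'],2),np.round(px(p,*a['uv']))) for a in cams.mark_of(p,t)[:1]])
import fit; fit.run()
```

```text
48.2 [ 467.14921669 -425.79620803  241.18963881] [ 1.21405715 -0.0634914   0.25739433]
cap (93, ((638.5804443359375, -134.3127899169922), (24.932777404785156, 26.648433685302734), 89.6100845336914), array([ 638. , -134.1,  131. ]), array([ 625., -147.,  116.]), array([ 652., -122.,  136.]))
bottle (265, ((639.2387084960938, -133.39212036132812), (45.38275146484375, 45.09505081176758), 88.8464126586914), array([ 630.3, -128.2,   80.3]), array([ 617., -156.,   20.]), array([ 662., -111.,  124.]))
spool (279, ((640.4761962890625, -51.285972595214844), (57.04062271118164, 57.838626861572266), 88.84514617919922), array([638.6, -51. ,  40.5]), array([611., -80.,  32.]), array([669., -23.,  46.]))
knob (48, ((621.6421508789062, 223.60977172851562), (15.314603805541992, 15.184718132019043), 0.8834260702133179), array([620.5, 222.9, 112.5]), array([614., 216.,  89.]), array([629., 231., 124.]))
bar (230, ((627.4701538085938, 126.1177978515625), (167.6309814453125, 23.674123764038086), 88.75718688964844), array([621.3, 124.6,  63.4]), array([615.,  42.,  54.]), array([640., 210.,  70.]))
valve
[... 363 characters left out ...]
ol [(array([288.3, 157.8]), 0.73, array([633., -47.,  41.]))]
flux_bottle [(array([318.6, 153.9]), 0.55, array([ 627., -128.,  118.]))]
pliers [(array([172.3, 252.1]), 0.45, array([355., 308.,  -0.]))]
spanner [(array([287.5, 224.4]), 0.56, array([436., -43.,   2.]))]
mica_cap [(array([159.4, 147.4]), 0.84, array([667., 337.,  59.]))]
scene 313 91
wrist 0 0
phi 449.8 foot x 659.0 z 1.8 y 161.7 cost 1.1 | upper edge x 688.0 low edge x 630.0 z 1.7 | knob x 658.3 z 171.8
phi 100.9 foot x 602.9 z 16.0 y 168.0 cost 10.9 | upper edge x 631.4 low edge x 574.5 z 21.5 | knob x 635.1 z 183.0
phi 89.8 foot x 659.0 z 2.0 y 161.7 cost 1.1 | upper edge x 688.0 low edge x 630.0 z 1.9 | knob x 658.4 z 172.0
```

```bash
python3 -c "
from workcell import robot
print(robot.job_done())"
```

```text
the job is handed in; nothing more can be done
None
```

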